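# Fit the fume nozzle into the angled extraction port to its depth mark

## Task

Take the aluminium fume nozzle out of its storage cradle and slide its plain end down the sloping bore of the extraction port, until the dark line round the tube is level with the port's mouth, neither short of it nor past it. Let go and leave it there, and do not shift the other things on the bench.

Things in the scene. Friction and masses are not known exactly. Their poses are not given: they have to be found in the camera images.
- nozzle_mid (a point): Mid-length point on the axis of the fume nozzle: bare aluminium tube 190 mm long, 28 mm diameter, 130 g; the last 35 mm at the other end from the plain one flare to a 40 mm bell. Its x axis runs along the tube towards the plain end (95 mm away). Roll does not matter. It starts level in the cradle, axis 45 mm above the bench; only its front 87 mm or so is free to grasp.
- nozzle_mark (a point): Point on the nozzle's axis at the middle of the 3 mm wide dark line round the tube: 75 mm from the plain end, 20 mm from nozzle_mid. Axes as nozzle_mid. This line is flat, not a shoulder: nothing stops the tube there.
- nozzle_end (a point): Point on the nozzle's axis at its plain end, which has a slight bevel (25 mm diameter at the very end). Axes as nozzle_mid.
- cradle: Grey plastic cradle, fixed, 72 mm wide. Origin on the bench under the middle of the stored nozzle (which may lie 5 mm either way along x); x level, towards the plain end. Its trough encloses the tube from x = -112 to +8 mm, walls 2 to 4 mm from the tube and 57 mm high (63 round the bell): fingers do not fit in beside it. Open above: the nozzle lifts straight up.
- port_socket: Grey extraction port, fixed. Origin at the centre of its mouth, in the rim's plane, 75 mm above the bench; x runs down into the bore, 20 degrees below level, y is level. Blind bore 30 mm wide, 105 mm deep, conical lead-in from 40 mm over the first 10 mm. Housing 54 mm diameter, 115 long, flange 64. A tube started 35 mm deep stays when let go, a few degrees askew; pushed askew it can bind.
- loupe: Black standing magnifier, 37 mm across, 33 mm high; bystander. Origin at the centre of its underside.
- bush_1: White turned ring, 68 mm across, 12 mm high; bystander. Origin at the centre of its underside.
- screwdriver_1: Screwdriver lying on the bench, 191 mm long; bystander. Origin at the centre of its underside.
- hex_key_2: Hex key lying on the bench, 116 mm long; bystander. Origin at the centre of its underside.
- marker_1: Marker pen lying on the bench, 132 mm long; bystander. Origin at the centre of its underside.
There are look-alikes about, which are no part of the job. There is more than one size of the part that bears port_socket; the job needs the largest.

How it is judged:
On the way, in this order (a step that is already met when the one before it is completed fails the run):
1. the nozzle is lifted clear of the cradle (height (world z) of nozzle_mid above 0.085 m), for 0.1 s.
2. the plain end is inside the bore, at least 15 mm past the mouth (x of nozzle_end in the frame of port_socket between 0.015 and 0.071 m and y of nozzle_end in the frame of port_socket between -0.006 and 0.006 m and z of nozzle_end in the frame of port_socket between -0.006 and 0.006 m), for 0.05 s.
At the end, for the whole second after the job is handed in: The nozzle sits in the port's bore, plain end first, in line with the bore (within 4 degrees), its dark line within 4 mm of the plane of the port's mouth, released and at rest (x of nozzle_mark in the frame of port_socket between -0.004 and 0.004 m and y of nozzle_end in the frame of port_socket between -0.004 and 0.004 m and z of nozzle_end in the frame of port_socket between -0.004 and 0.004 m and angle between the x axis of nozzle_mid and the x axis of port_socket, either way round below 0.07 rad and linear speed of nozzle below 0.01 m/s); the robot touches nothing.
It fails at once if a bystander (magnifier, white ring, screwdriver, hex key or marker) is shifted by more than 20 mm (distance of any of loupe, bush_1, screwdriver_1, hex_key_2, marker_1 from where it was at the start of the episode above 0.02 m).
It also fails if it takes over 48 s, if anything falls off the work surface, if the arm or the gripper's body presses on something with over 40 N, if the wrist force passes 120 N, or if a joint passes its speed limit or range.

## Robot

A 6-joint arm with a two-finger parallel gripper is mounted at the origin on a cart in front of the work surface, level with it; the furniture and walls round the work are solid. World frame = base frame: x ahead of the robot, y to its left, z up, the work surface at z = 0. Lengths are in m, angles in rad, forces in N, time in s.
With the tool pointing down it reaches from about 0.325 to 0.85 m from the base axis. Payload 15.5 kg.
Tool frame: the origin (TCP) lies midway between the tips of the shut fingers; the grasp point (between the pads) lies 19 mm behind it (bot.grip_point_offset is the distance from the TCP to the grasp point, in m); z points along the fingers, y is the direction in which the jaws open and shut (so a half turn about z gives the same grasp; the last joint's range is limited). The gripper opens to 91 mm and grips with 3 to 60 N. Pads are 32 mm wide; open, the fingers measure 118 mm over their backs; the gripper's body (76 mm by 178 mm) begins 60 mm behind the grasp point.
Start: joints at [1.198, 0.494, 1.345, -0, 1.302, -0.096], TCP at [0.171, 0.601, 0.214] pointing down, gripper open.
Joint ranges: [-2.91, 2.91], [-0.82, 2.16], [0.22, 2.67], [-1.22, 4.37], [0.12, 2.79], [-3.08, 3.08]. Speed limits (rad/s): [1.89, 1.89, 2.57, 3.01, 3.01, 3.01].

## Interface

Orientations are given as a 3x3 rotation matrix whose columns are the frame's x, y, z axes.
In Python, from plant import bot gives the robot as it stands.
- The arm moves only by the shell command python3 -m pendant 'ROWS' [OPENING] [FORCE]. ROWS is JSON, a list of rows, each a list of 2 entries, a list of its own where there are three numbers: the shift along the world's x, y, z in cm, then the turn, a rotation vector about the world's x, y, z in rad. In form: [[[tx, ty, tz], [rx, ry, rz]], ...]. A call has 1 to 20 rows; each row is the pose to reach, as a shift and turn from the pose measured when the call began; what a row does not reach only later rows make up. A row lasts 1/12 s, in which the tool goes at most 41.7 mm and 7.16 degrees, less where a joint would pass 70% of its speed; a pose out of reach is approached as far as the arm can. A call with a gripper value outside its range is refused whole. OPENING is the opening in per cent of the stroke, from 0 (shut) to 100 (fully open), set as the call begins (- or left out, the last holds). The fingers move at their own pace and stop on an object; FORCE is the grip in N (left out, the last holds). Time passes only in rows, so rows that repeat a pose let the fingers close. It gives the time, the measured TCP pose, the force and the opening at its end, in the units of the state.
- bot.get_state(): the state, without advancing time (a new reading comes with each control period).
- bot.get_image(name): name is "side" or "top" or "wrist"; returns the picture (480x640x3 uint8, red, green, blue); there is no depth.
- bot.camera_model(name): a dict with "intrinsics" (3x3 intrinsics, pixels), "k1" (the pictures are not rectified: a ray, as slopes to the right and down, at radius r is drawn at 1 + k1 r^2 times it, then the intrinsics apply), "rvec" (rotation vector, rad) and "tvec" (3), from world to camera coordinates, as OpenCV has them. Camera axes: x right, y down, z forward; pixel columns grow to the right and rows downward; lengths in m; the calibration is good to about 2 mm. A picture is of the moment at which its call begins: read the wrist's pose just before it. camera_model takes no time and is no camera call; for the wrist camera it gives the pose at the moment of the call.
- bot.hand_in(): hands the job in, once; it reports no verdict.
The state is a dict: "time": time; "qpos": joint angles; "dq": joint speeds; "joint_efforts": joint torques, N m; "eef_pos": TCP position; "tcp_rot": TCP orientation; "force": force on the tool from outside, world axes, zero at the start; "ft_torque": the same for the moment, N m; "finger_gap": finger opening in m.
Only numpy, scipy, OpenCV 4.12 (cv2) and the standard library are available. Lean on these libraries where they do the work, as an engineer would, in place of code of your own. Each camera call takes 0.05 s, during which the arm holds its last target.

## Working session

There is one attempt and no reset: what is moved stays moved. The work goes in short steps, Python scripts to look and compute and a shell command to move; the robot and the scene stay as the last step left them, time stands still between calls to the robot, and variables do not carry over. Pictures are saved under pics/ and viewed, and the job is handed in when it is done.

```bash
ls; mkdir -p pics; python3 - <<'E'
from plant import bot
import cv2
s=bot.get_state();print(s['time'],s['eef_pos'],s['finger_gap'],bot.grip_point_offset)
for n in ['side','top','wrist']:
    m=bot.camera_model(n);print(n,m)
    cv2.imwrite(f'pics/{n}0.png',bot.get_image(n)[:,:,::-1])
E
```

```text
pics
0.0 [0.17067675 0.60088285 0.21334908] 0.0911091406636466 0.0188
side {'intrinsics': array([[467.27054676,   0.        , 323.6930466 ],
       [  0.        , 467.27054676, 242.46937291],
       [  0.        ,   0.        ,   1.        ]]), 'k1': 0.03243864745092424, 'rvec': array([ 1.95599604, -0.51031026,  0.35417657]), 'tvec': array([-0.39789753,  0.22289066,  0.68427915])}
top {'intrinsics': array([[517.73770338,   0.        , 325.66339133],
       [  0.        , 517.73770338, 243.75083813],
       [  0.        ,   0.        ,   1.        ]]), 'k1': 0.04648057844848289, 'rvec': array([ 2.132314  , -2.15523349,  0.12202629]), 'tvec': array([0.13251314, 0.53587896, 1.23631144])}
wrist {'intrinsics': array([[381.33086159,   0.        , 315.32366354],
       [  0.        , 381.33086159, 245.95183268],
       [  0.        ,   0.        ,   1.        ]]), 'k1': -0.067627962198381, 'rvec': array([-2.32253456, -1.75403818, -0.24455257]), 'tvec': array([-0.62373384, -0.03073805,  0.39106777])}
```

View pics/side0.png

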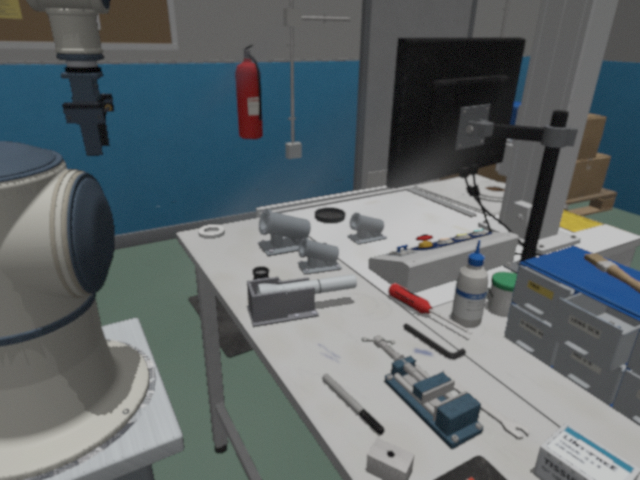

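View pics/top0.png

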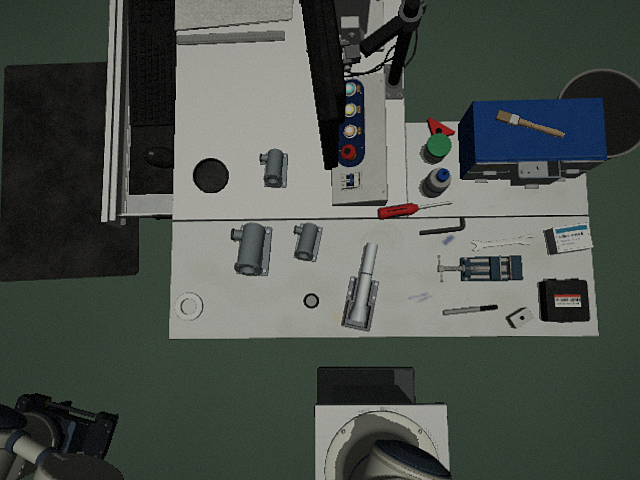

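View pics/wrist0.png

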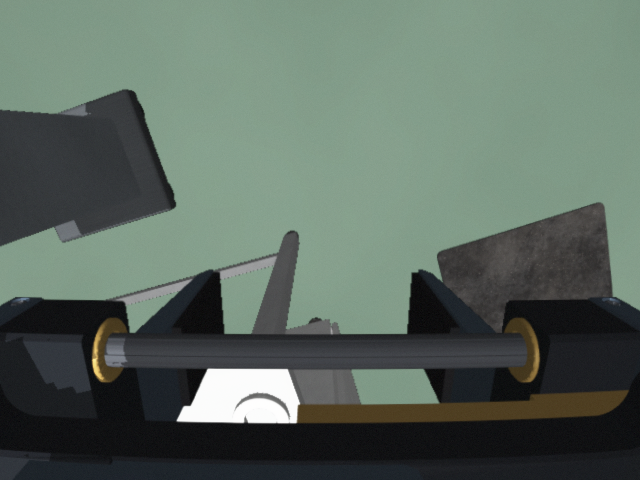

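The side view shows three ports, the largest near (285,228), and the nozzle in its cradle at (300,292). In the top view the large port is at (252,248), the nozzle runs (360,310)→(371,243), and the bystanders are around them. I'll zoom in next.

```bash
cat > h.py <<'E'
import numpy as np, cv2
from plant import bot
def cam(n):
    m=bot.camera_model(n);R,_=cv2.Rodrigues(np.array(m['rvec']));return m['intrinsics'],m['k1'],R,np.array(m['tvec']).reshape(3)
def ray(n,uv,c=None):
    K,k1,R,t=c or cam(n)
    d=np.array([[k1,0,0,0,0]],float)
    p=cv2.undistortPoints(np.array([[uv]],float),K,np.array([k1,0,0,0],float)).reshape(2)
    v=R.T@np.array([p[0],p[1],1]);return -R.T@t,v/np.linalg.norm(v)
def onz(n,uv,z,c=None):
    o,v=ray(n,uv,c);return o+v*(z-o[2])/v[2]
def proj(n,P,c=None):
    K,k1,R,t=c or cam(n)
    return cv2.projectPoints(np.array(P,float).reshape(-1,1,3),cv2.Rodrigues(R)[0],t,K,np.array([k1,0,0,0],float))[0].reshape(-1,2)
def tri(a,ua,b,ub):
    o1,v1=ray(a,ua);o2,v2=ray(b,ub)
    s=np.linalg.lstsq(np.c_[v1,-v2],o2-o1,rcond=None)[0]
    p,q=o1+s[0]*v1,o2+s[1]*v2;return (p+q)/2,np.linalg.norm(p-q)
def crop(src,x0,y0,x1,y1,f,out):
    im=cv2.imread(src)[y0:y1,x0:x1];cv2.imwrite(out,cv2.resize(im,None,fx=f,fy=f,interpolation=cv2.INTER_CUBIC))
E
python3 - <<'E'
from h import *
crop('pics/top0.png',220,210,400,340,4.4,'pics/topz.png')
crop('pics/side0.png',230,200,400,330,4.6,'pics/sidez.png')
E
```

```text
(no output)
```

View pics/topz.png

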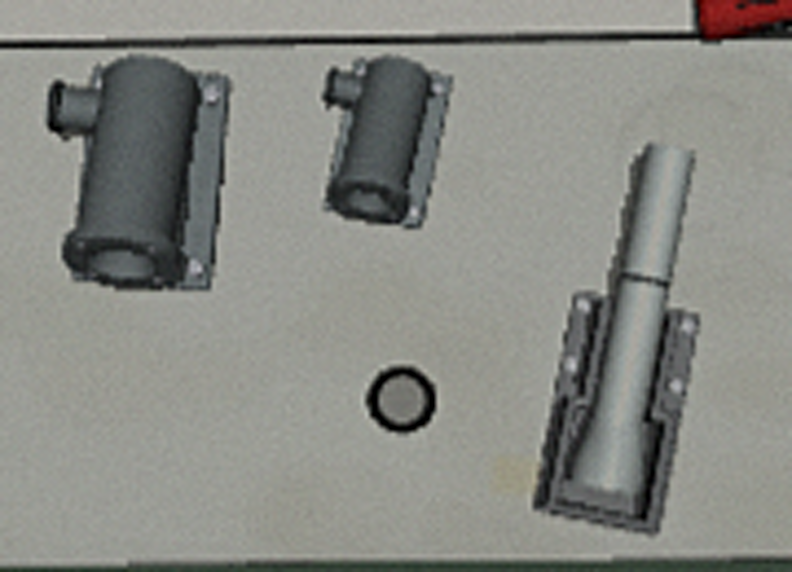

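View pics/sidez.png

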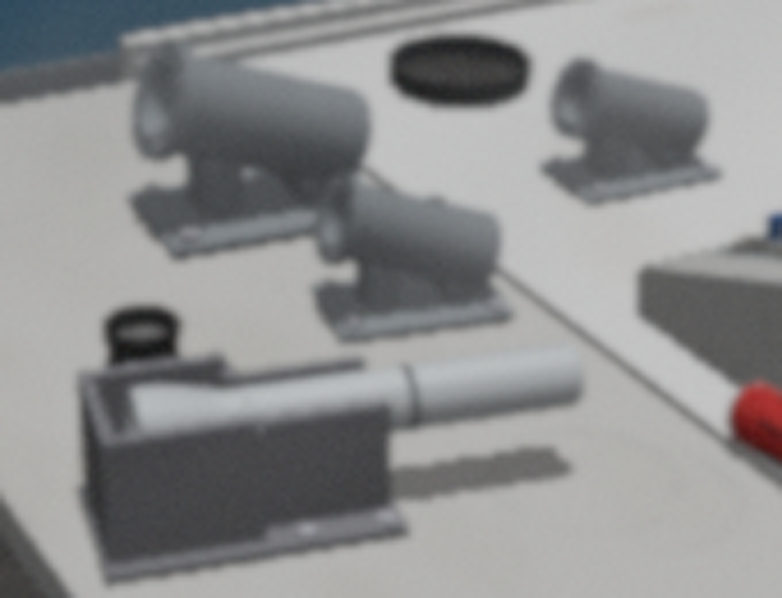

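```bash
python3 - <<'E'
from h import *
for n in ['side','top']: print(n,ray(n,(320,240)))
T=lambda x,y:(220+x/4.4,210+y/4.4)
S=lambda x,y:(230+x/4.6,200+y/4.6)
e=onz('top',T(670,150),.045);m=onz('top',T(646,280),.057);b=onz('top',T(606,487),.05)
print('end',e,'mark',m,np.linalg.norm(e[:2]-m[:2]),'bell',b)
print('tri mark top-surface',tri('top',T(646,280),'side',S(412,372)))
print('tri tip',tri('top',T(670,148),'side',S(575,350)))
print('port mouth tri',tri('top',T(123,262),'side',S(155,105)), onz('top',T(123,262),.075))
print('flange',[onz('top',T(*p),.075) for p in [(63,250),(186,268)]])
print('loupe',onz('top',T(402,400),.033))
print('jaw',bot.get_state()['tcp_rot'])
E
```

```text
side (array([ 0.07227473, -0.65085412,  0.49739916]), array([ 0.45520112,  0.78784053, -0.41484845]))
top (array([0.36861529, 0.10344891, 1.29869668]), array([ 0.13973008,  0.029169  , -0.98975991]))
end [0.53398195 0.01299012 0.045     ] mark [0.46113565 0.02843417 0.057     ] 0.07446544544373787 bell [0.34983428 0.05192407 0.05      ]
tri mark top-surface (array([0.46291108, 0.02746124, 0.05415165]), np.float64(0.0034974410572946703))
tri tip (array([0.53519947, 0.01286724, 0.05305765]), np.float64(0.002676332852359549))
port mouth tri (array([0.4728924 , 0.31241325, 0.06813095]), np.float64(0.0006848058210893876)) [0.47262591 0.31111889 0.075     ]
flange [array([0.47950046, 0.34361263, 0.075     ]), array([0.46898796, 0.27707563, 0.075     ])]
loupe [0.39803462 0.16292905 0.033     ]
jaw [[-9.61941162e-01  2.73256421e-01 -3.60433539e-04]
 [ 2.73256636e-01  9.61940779e-01 -8.65204070e-04]
 [ 1.10293152e-04 -9.30766264e-04 -9.99999561e-01]]
```

```bash
python3 - <<'E'
from h import *
s=bot.get_state();R=np.array(s['tcp_rot']);p=np.array(s['eef_pos'])
o,v=ray('wrist',(315,246));print('cam in tool',R.T@(o-p),'axis',R.T@v,'world',o,v)
T=lambda x,y:(220+x/4.4,210+y/4.4)
for nm,a,b,z in [('plate R',(213,288),(230,75),.004),]:
    A,B=onz('top',T(*a),z),onz('top',T(*b),z);print(nm,A,B,np.degrees(np.arctan2(*(B-A)[1::-1])))
# housing silhouettes, horizontal mid axis: centre points near front/back with axis height
A=onz('top',T(135,215),.075-.028*np.tan(.35));B=onz('top',T(150,70),.075-.11*np.tan(.35));print(A,B,np.degrees(np.arctan2(*(B-A)[1::-1])))
E
```

```text
cam in tool [ 0.07717675 -0.00107852 -0.17114806] axis [-2.73798200e-01  9.19974139e-05  9.61787158e-01] world [0.09620081 0.62114948 0.38462294] [ 0.26305624 -0.07556082 -0.96181702]
plate R [0.46322113 0.27166413 0.004     ] [0.58606612 0.26251215 0.004     ] -4.260679395580769
[0.49911127 0.3065851  0.0647792 ] [0.58429473 0.3038549  0.03484687] -1.8357469847719543
```

```bash
python3 - <<'E'
from h import *
K,k1,R,t=cam('wrist');print(R.round(3))
o=-R.T@t
# candidate shifts of camera
for sh in [(.2,-.3,0),(.25,-.3,0.05),(.3,-.3,0.05),(.35,-.29,.05)]:
    t2=-R@(o+np.array(sh))
    print(sh,proj('wrist',[[.472,.311,.075],[.58,.30,.036],[.47,.34,.075],[.47,.28,.075]],(K,k1,R,t2)).round(0).tolist())
E
```

```text
[[ 0.274  0.962  0.   ]
 [ 0.925 -0.263  0.274]
 [ 0.263 -0.075 -0.962]]
(0.2, -0.3, 0) [[357.0, 335.0], [368.0, 404.0], [388.0, 325.0], [324.0, 341.0]]
(0.25, -0.3, 0.05) [[340.0, 267.0], [352.0, 342.0], [368.0, 257.0], [310.0, 273.0]]
(0.3, -0.3, 0.05) [[327.0, 219.0], [342.0, 304.0], [355.0, 209.0], [295.0, 226.0]]
(0.35, -0.29, 0.05) [[302.0, 172.0], [321.0, 267.0], [332.0, 161.0], [270.0, 179.0]]
```

```bash
python3 -m pendant '[[[10,-8,0],[0,0,0]],[[20,-16,0],[0,0,0.03]],[[30,-24,0],[0,0,0.05]],[[36,-29,0],[0,0,0.068]],[[36,-29,0],[0,0,0.068]],[[36,-29,0],[0,0,0.068]],[[36,-29,0],[0,0,0.068]],[[36,-29,0],[0,0,0.068]],[[36,-29,0],[0,0,0.068]],[[36,-29,0],[0,0,0.068]],[[36,-29,0],[0,0,0.068]],[[36,-29,0],[0,0,0.068]],[[36,-29,0],[0,0,0.068]],[[36,-29,0],[0,0,0.068]],[[36,-29,0],[0,0,0.068]],[[36,-29,0],[0,0,0.068]]]' 100 50
python3 - <<'E'
from h import *
import pickle
s=bot.get_state();print(s['eef_pos'],s['dq'].round(3) if hasattr(s['dq'],'round') else s['dq'])
c=cam('wrist');cv2.imwrite('pics/w1.png',bot.get_image('wrist')[:,:,::-1]);pickle.dump(c,open('w1.pkl','wb'))
print(c[2]@c[3], -c[2].T@c[3])
E
```

```text
time: 1.48
eef_pos: [0.5296, 0.312, 0.2135]
tcp_rot: [[-0.979, 0.206, -0.001], [0.206, 0.979, -0.001], [0.0, -0.001, -1.0]]
force: [0.3, 1.1, -0.1]
finger_gap: 0.0913
[0.52957018 0.31195812 0.21350471] [ 0.    -0.001 -0.004 -0.002  0.002 -0.003]
[-0.54266242 -0.22351239 -0.34115282] [0.45385388 0.32690323 0.3846771 ]
```

View pics/w1.png

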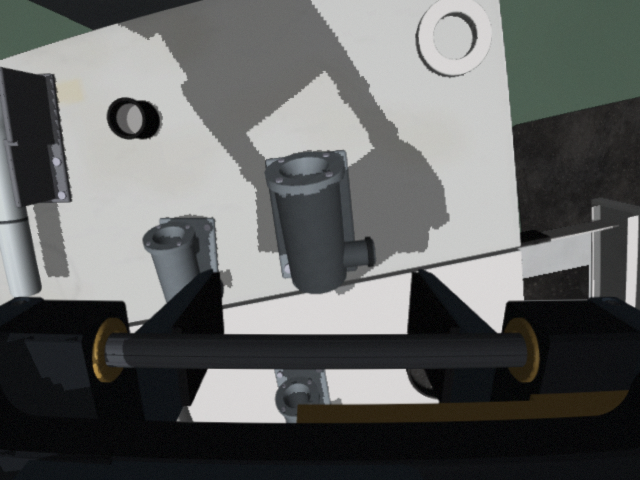

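```bash
python3 - <<'E'
from h import *
crop('pics/w1.png',240,135,390,305,3.5,'pics/w1z.png')
crop('pics/w1.png',240,135,370,225,6,'pics/w1zz.png')
E
```

```text
(no output)
```

View pics/w1z.png

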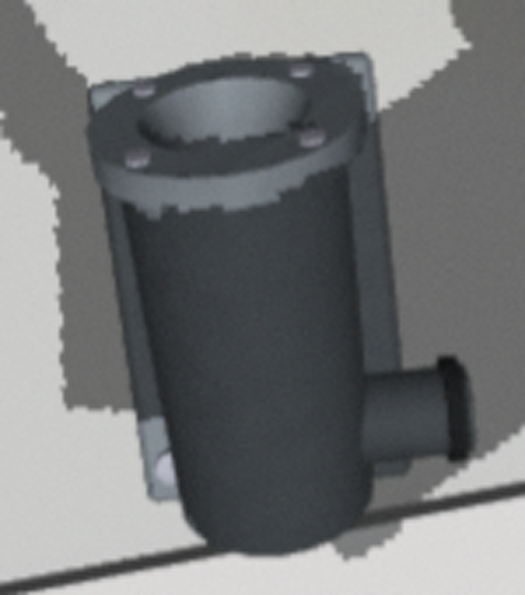

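View pics/w1zz.png

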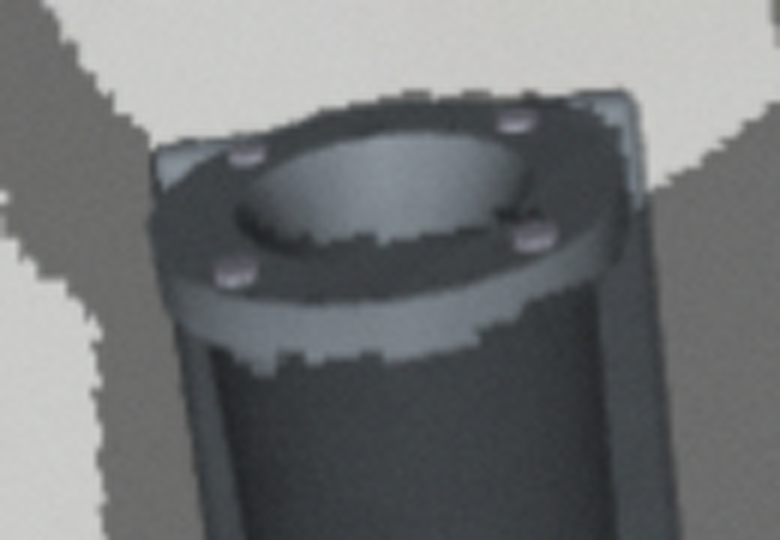

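```bash
python3 - <<'E'
from h import *
import pickle
c=pickle.load(open('w1.pkl','rb'))
Z=lambda x,y:(240+x/6,135+y/6)
z=lambda x,y:(240+x/3.5,135+y/3.5)
r=lambda p:ray('wrist',p,c)[1]
sc=[onz('wrist',Z(*p),h,c) for p,h in [((248,153),.0855),((517,121),.0855),((534,236),.0645),((237,272),.0645)]]
# heights unknown: heads at +-h along rim slope; just print
C=onz('wrist',Z(384.4,192.6),.075,c);C2=onz('wrist',Z(390,199.5),.075,c);print(C,C2)
L=onz('wrist',Z(242,212),.075,c);Rr=onz('wrist',Z(525,178),.075,c);d=L-Rr;print(L,Rr,np.degrees(np.arctan2(-d[0],d[1])) ,np.degrees(np.arctan2(d[0],-d[1])))
# screws by level pairs
for a,b in ((sc[0],sc[1]),(sc[3],sc[2])):
    d=b-a;print('pair',a,b,np.linalg.norm(d),'yaw',np.degrees(np.arctan2(-d[0],d[1])))
for le,re in [(((215,350),(243,540)),((597,290),(613,540)))]:
    n1=np.cross(r(Z(*le[0])),r(Z(*le[1])));n2=np.cross(r(Z(*re[0])),r(Z(*re[1])))
    a=np.cross(n1,n2);a/=np.linalg.norm(a);print(a,np.degrees(np.arctan2(a[1],a[0])),np.degrees(np.arcsin(a[2])))
n1=np.cross(r(z(125,205)),r(z(185,490)));n2=np.cross(r(z(350,190)),r(z(366,480)))
a=np.cross(n1,n2);a/=np.linalg.norm(a);print(a,np.degrees(np.arctan2(a[1],a[0])),np.degrees(np.arcsin(a[2])))
# base plate right edge/left edge
for pa,pb in [((375,120),(403,440)),((107,210),(150,490))]:
    A,B=onz('wrist',z(*pa),.006,c),onz('wrist',z(*pb),.006,c);print('plate',A,B,np.degrees(np.arctan2(*(B-A)[1::-1])))
# bore axis at fixed C with yaw: project check
E
```

```text
[0.4739601  0.31350411 0.075     ] [0.47500241 0.31404123 0.075     ]
[0.47250803 0.29434299 0.075     ] [0.4759398  0.33222093 0.075     ] 174.82309471912095 -5.176905280879063
pair [0.46474169 0.29790837 0.0855    ] [0.46793786 0.33246602 0.0855    ] 0.03470513612332504 yaw -5.284142032683739
pair [0.4810297  0.29067443 0.0645    ] [0.48470227 0.33205093 0.0645    ] 0.041539173358904564 yaw -5.072268765216744
[ 0.96913933 -0.11178893 -0.21970935] -6.579911822186928 -12.691962334592699
[ 0.85676899 -0.08805231 -0.50812763] -5.867830775698206 -30.53919249972979
plate [0.48916786 0.35136036 0.006     ] [0.58340244 0.34217868 0.006     ] -5.565007036624154
plate [0.49829249 0.27200729 0.006     ] [0.58328351 0.26465105 0.006     ] -4.946800742502676
```

```bash
python3 -m pendant '[[[0,-4,0],[0,0,0]],[[0,-8,0],[0,0,0]],[[0,-12,0],[0,0,0]],[[0,-16,0],[0,0,0]],[[0,-20,0],[0,0,0]],[[0,-24,0],[0,0,0]],[[0,-28,0],[0,0,0]],[[0,-29,0],[0,0,0]],[[0,-29,0],[0,0,0]],[[0,-29,0],[0,0,0]],[[0,-29,0],[0,0,0]]]'
python3 - <<'E'
from h import *
import pickle
c=cam('wrist');im=bot.get_image('wrist')[:,:,::-1];cv2.imwrite('pics/w2.png',im);pickle.dump(c,open('w2.pkl','wb'))
s=bot.get_state();print(s['time'],s['eef_pos'],s['dq'])
crop('pics/w2.png',250,80,400,300,2.7,'pics/w2z.png')
E
```

```text
time: 2.45
eef_pos: [0.5296, 0.0233, 0.2136]
tcp_rot: [[-0.979, 0.205, -0.0], [0.205, 0.979, -0.0], [0.0, -0.001, -1.0]]
force: [0.4, -0.1, -0.1]
finger_gap: 0.0916
2.5 [0.52959777 0.02339408 0.21357605] [ 0.00324318  0.00219924 -0.00256683 -0.00222371 -0.00187376 -0.00367805]
```

View pics/w2.png

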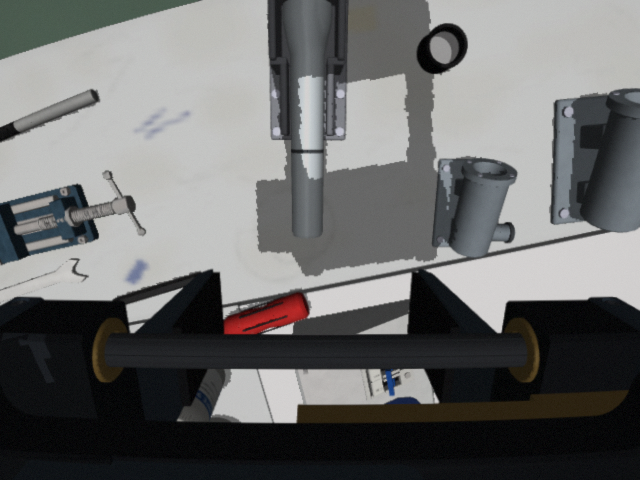

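The mark is at (306,151), the plain end at (308,236) and the cradle front at row ~138.

```bash
python3 - <<'E'
from h import *
import pickle
c=pickle.load(open('w2.pkl','rb'));im=cv2.imread('pics/w2.png');g=cv2.cvtColor(im,cv2.COLOR_BGR2GRAY)
print(g[145:158,306].tolist())
for r in (190,205,220): print(r,g[r,284:332].tolist())
m=onz('wrist',(306.5,151),.0589,c);e=onz('wrist',(307.8,237.5),.04,c);print(m,e)
E
```

```text
[211, 212, 209, 204, 166, 85, 69, 93, 159, 205, 210, 210, 209]
190 [99, 99, 98, 100, 99, 98, 99, 82, 66, 72, 76, 80, 88, 94, 97, 100, 100, 104, 107, 107, 111, 115, 116, 115, 114, 107, 105, 105, 104, 102, 98, 99, 98, 90, 88, 83, 77, 71, 73, 89, 101, 104, 104, 103, 104, 102, 101, 103]
205 [105, 105, 102, 104, 102, 104, 101, 95, 65, 70, 77, 80, 87, 93, 96, 100, 99, 103, 106, 107, 109, 113, 118, 115, 112, 108, 105, 101, 103, 101, 100, 98, 94, 91, 87, 84, 75, 69, 69, 88, 99, 100, 99, 99, 98, 99, 100, 102]
220 [102, 101, 103, 101, 104, 101, 102, 93, 69, 72, 75, 81, 85, 93, 96, 98, 100, 101, 104, 107, 109, 113, 115, 116, 108, 107, 103, 103, 103, 102, 102, 97, 95, 89, 86, 80, 76, 68, 72, 100, 103, 104, 103, 106, 103, 101, 105, 102]
[0.46251609 0.02891421 0.0589    ] [0.54029673 0.01297071 0.04      ]
```

```bash
python3 - <<'E'
from h import *
crop('pics/w2.png',260,110,360,250,4.2,'pics/w2zz.png')
E
```

```text
(no output)
```

View pics/w2zz.png

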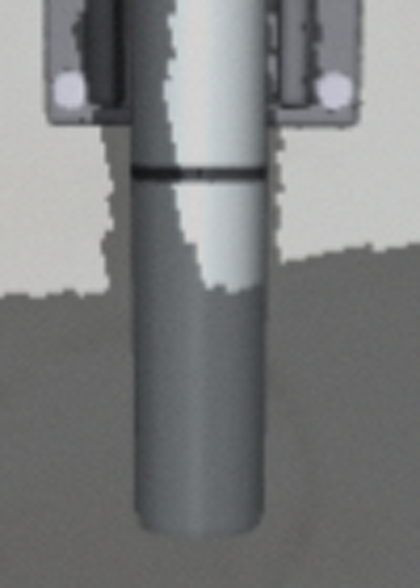

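```bash
python3 -m pendant '[[[-3,0.2,-3],[0,0,0]],[[-5.5,0.4,-6],[0,0,0]],[[-5.5,0.4,-9],[0,0,0]],[[-5.5,0.4,-12],[0,0,0]],[[-5.5,0.4,-15],[0,0,0]],[[-5.5,0.4,-17.5],[0,0,0]],[[-5.5,0.4,-18.7],[0,0,0]],[[-5.5,0.4,-18.7],[0,0,0]],[[-5.5,0.4,-18.7],[0,0,0]]]' 100
python3 -m pendant '[[[0,0,0],[0,0,0]],[[0,0,0],[0,0,0]],[[0,0,0],[0,0,0]],[[0,0,0],[0,0,0]],[[0,0,0],[0,0,0]],[[0,0,0],[0,0,0]],[[0,0,0],[0,0,0]],[[0,0,0],[0,0,0]]]' 0 50
```

```text
time: 3.25
eef_pos: [0.4743, 0.0284, 0.0264]
tcp_rot: [[-0.979, 0.202, -0.002], [0.202, 0.979, -0.0], [0.002, -0.001, -1.0]]
force: [-0.1, -0.8, 1.4]
finger_gap: 0.0912
time: 3.92
eef_pos: [0.4743, 0.0283, 0.0265]
tcp_rot: [[-0.979, 0.203, -0.002], [0.203, 0.979, -0.0], [0.002, -0.001, -1.0]]
force: [-0.6, 0.3, 0.2]
finger_gap: 0.0405
```

```bash
python3 -m pendant '[[[0,0,0],[0,0,0]],[[0,0,0],[0,0,0]],[[0,0,0],[0,0,0]],[[0,0,0],[0,0,0]],[[0,0,0],[0,0,0]]]' 0 50

```

```text
time: 4.33
eef_pos: [0.4744, 0.0283, 0.0265]
tcp_rot: [[-0.979, 0.203, -0.002], [0.203, 0.979, -0.0], [0.002, -0.001, -1.0]]
force: [0.7, -0.5, 0.5]
finger_gap: 0.0267
```

```bash
python3 -m pendant '[[[0,0,2],[0,0,0]],[[0,0,5],[0,0,0]],[[0,0,9],[0,0,0]],[[0,0,13],[0,0,0]],[[0,0,15],[0,0,0]],[[0,0,15],[0,0,0]],[[0,0,15],[0,0,0]]]' 0 50
cat > plan.py <<'E'
from h import *
from scipy.spatial.transform import Rotation as Ro
import sys
M=np.array([.4745,.3135,.075]);yaw=np.radians(-5.3);pit=np.radians(20)
Rb=Ro.from_euler('zy',[yaw,pit]).as_matrix() # bore frame: x down bore
d=Rb[:,0]
Rt=Rb@np.diag([-1,1,-1.])  # tool: x=-d, y=level, z down
def target(depth_g,M=M,off=0.0188,dz=0):  # grasp point x in port frame
    return M+d*depth_g+Rb[:,2]*dz+off*Rt[:,2]
def delta(P,R=Rt):
    s=bot.get_state();p=np.array(s['eef_pos']);R0=np.array(s['tcp_rot'])
    return ((P-p)*100).round(2),Ro.from_matrix(R@R0.T).as_rotvec().round(4)
E
python3 - <<'E'
from plan import *
print(d,Rt)
for dep in (-.025,.04): print(dep,target(dep-.063),delta(target(dep-.063)))
E
```

```text
time: 4.92
eef_pos: [0.4749, 0.0283, 0.1773]
tcp_rot: [[-0.979, 0.203, 0.001], [0.203, 0.979, -0.001], [-0.001, -0.0, -1.0]]
force: [-0.1, 0.8, -1.4]
finger_gap: 0.0274
[ 0.93567515 -0.09237059 -0.3405579 ] [[-0.93567515  0.08679996 -0.34202014]
 [ 0.09237059  0.9957247   0.        ]
 [ 0.3405579  -0.0315926  -0.93969262]]
-0.025 [0.38573061 0.32162861 0.08730287] (array([-8.91, 29.33, -9.  ]), array([0.02  , 0.3495, 0.1103]))
0.04 [0.44654949 0.31562452 0.06516661] (array([ -2.83,  28.73, -11.22]), array([0.02  , 0.3495, 0.1103]))
```

```bash
sed -i "s/'zy'/'ZY'/" plan.py
python3 - <<'E'
from plan import *
print(d,Rt[:,1])
for dep in (-.03,.04): print(dep,target(dep-.063),delta(target(dep-.063)))
E
python3 -m pendant '[[[-1,3,0],[0,0.06,0.02]],[[-2,7,0],[0.01,0.12,0.04]],[[-3,11,0],[0.01,0.18,0.06]],[[-4,15,0],[0.01,0.25,0.08]],[[-6,19,-1],[0.01,0.3,0.1]],[[-8,23,-2],[0.02,0.349,0.11]],[[-9.4,27,-4],[0.02,0.349,0.11]],[[-9.4,29.4,-5],[0.02,0.349,0.11]],[[-9.4,29.4,-5],[0.02,0.349,0.11]],[[-9.4,29.4,-5],[0.02,0.349,0.11]],[[-9.4,29.4,-5],[0.02,0.349,0.11]],[[-9.4,29.4,-5],[0.02,0.349,0.11]]]' 0 50
python3 - <<'E'
from plan import *
import pickle
s=bot.get_state();print(s['time'],s['eef_pos'],s['tcp_rot'].round(3),s['qpos'].round(2))
for n in ['wrist','side','top']:
    c=cam(n);cv2.imwrite(f'pics/{n}3.png',bot.get_image(n)[:,:,::-1])
    if n=='wrist': pickle.dump(c,open('w3.pkl','wb'))
crop('pics/side3.png',200,150,360,270,5,'pics/side3z.png')
crop('pics/top3.png',210,200,350,330,4.5,'pics/top3z.png')
E
```

```text
[ 0.93567515 -0.08679996 -0.34202014] [0.09237059 0.9957247  0.        ]
-0.03 [0.38107972 0.32216634 0.08914165] (array([-9.38, 29.39, -8.82]), array([0.0521, 0.3462, 0.1103]))
0.04 [0.44657698 0.31609034 0.06520024] (array([ -2.83,  28.78, -11.21]), array([0.0521, 0.3462, 0.1103]))
time: 5.92
eef_pos: [0.3809, 0.3214, 0.127]
tcp_rot: [[-0.936, 0.088, -0.342], [0.094, 0.996, -0.0], [0.341, -0.032, -0.94]]
force: [0.0, 0.6, -1.2]
finger_gap: 0.0271
5.9167 [0.38092176 0.32140262 0.1270211 ] [[-0.936  0.088 -0.342]
 [ 0.094  0.996 -0.   ]
 [ 0.341 -0.032 -0.94 ]] [ 0.47  0.57  1.54  0.16  1.35 -1.07]
```

View pics/side3z.png

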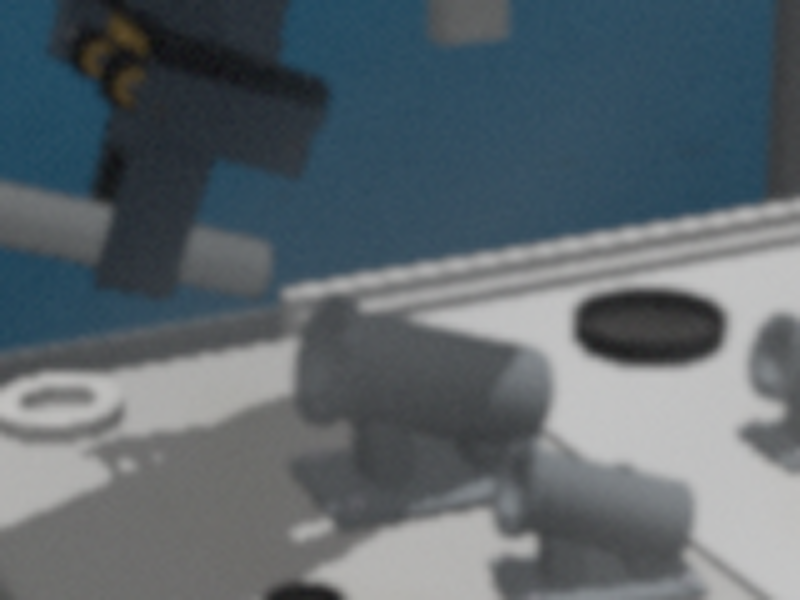

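View pics/top3z.png

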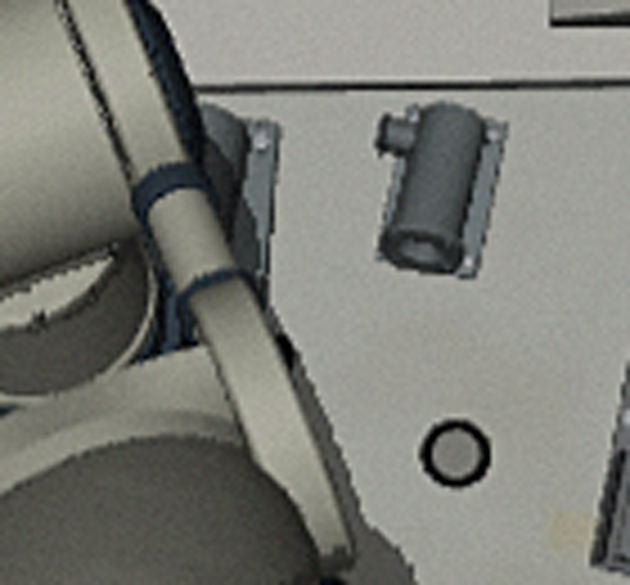

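View pics/wrist3.png

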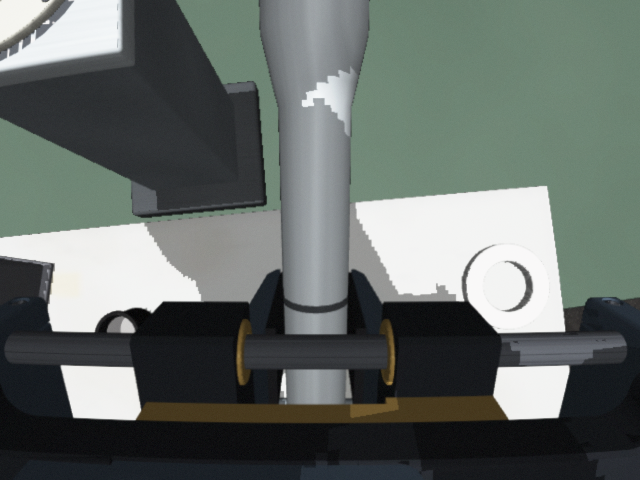

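```bash
python3 - <<'E'
from plan import *
import pickle
c=pickle.load(open('w3.pkl','rb'))
s=bot.get_state();R=np.array(s['tcp_rot']);p=np.array(s['eef_pos'])
o,v=ray('wrist',(316,308),c)   # mark centre seen on top of tube
oo,vv=R.T@(o-p),R.T@v
k=(-.0188-.014-oo[2])/vv[2];print('mark in tool',oo+k*vv)
g=p-.0188*R[:,2];dd=-R[:,0]
for off in (.055,.060,.063,.066): print(off,proj('side',[g+dd*off])[0],(proj('side',[g+dd*off])[0]-[200,150])*5)
pts=[g+dd*t+R[:,2]*h for t in (-.06,.063) for h in (-.014,.014)]
print(((proj('side',pts)-[200,150])*5).round(0).tolist())
im=cv2.imread('pics/wrist3.png',0)
print(im[296:316,316].tolist())
crop('pics/side3.png',180,170,280,230,8,'pics/s3.png')
E
```

```text
mark in tool [ 0.01301462 -0.0008577  -0.0328    ]
0.055 [248.78486048 201.37474187] [243.9243024  256.87370933]
0.06 [250.79711486 201.82122984] [253.98557431 259.10614918]
0.063 [251.99987466 202.08808895] [259.99937328 260.44044473]
0.066 [253.19920976 202.35417733] [265.99604882 261.77088667]
[[6.0, 172.0], [-10.0, 233.0], [268.0, 232.0], [252.0, 289.0]]
[166, 165, 166, 166, 166, 165, 166, 166, 165, 161, 109, 56, 49, 50, 49, 51, 62, 116, 155, 163]
```

View pics/s3.png

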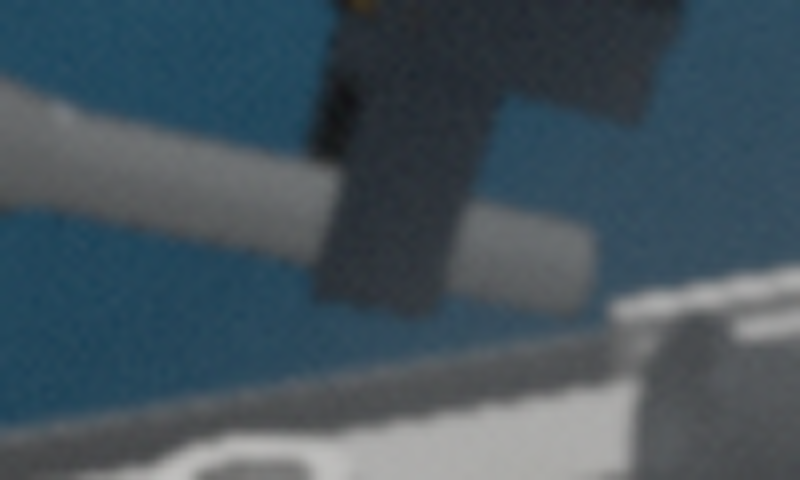

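```bash
python3 - <<'E'
from plan import *
print(proj('side',[M]), (proj('side',[M])-[250,195])*12)
th=np.linspace(0,2*np.pi,13)[:-1]
for r in (.032,.02):
    pts=[M+r*(np.cos(t)*Rb[:,1]+np.sin(t)*Rb[:,2]) for t in th]
    q=((proj('side',pts)-[250,195])*12).astype(int);print(q.tolist())
    im=cv2.resize(cv2.imread('pics/side0.png')[195:245,250:310],None,fx=12,fy=12,interpolation=cv2.INTER_CUBIC) if r==.032 else im
    cv2.polylines(im,[q.astype(np.int32)],True,(0,0,255) if r>.03 else (0,255,0),1)
cv2.imwrite('pics/s0m.png',im)
E
```

```text
[[264.18383273 219.88657842]] [[170.20599274 298.63894105]]
[[120, 243], [150, 178], [186, 143], [218, 149], [237, 196], [239, 272], [221, 356], [190, 423], [154, 455], [122, 445], [104, 396], [104, 323]]
[[139, 264], [157, 222], [180, 201], [200, 205], [212, 235], [213, 282], [202, 334], [182, 376], [160, 396], [140, 390], [129, 360], [128, 314]]
```

View pics/s0m.png

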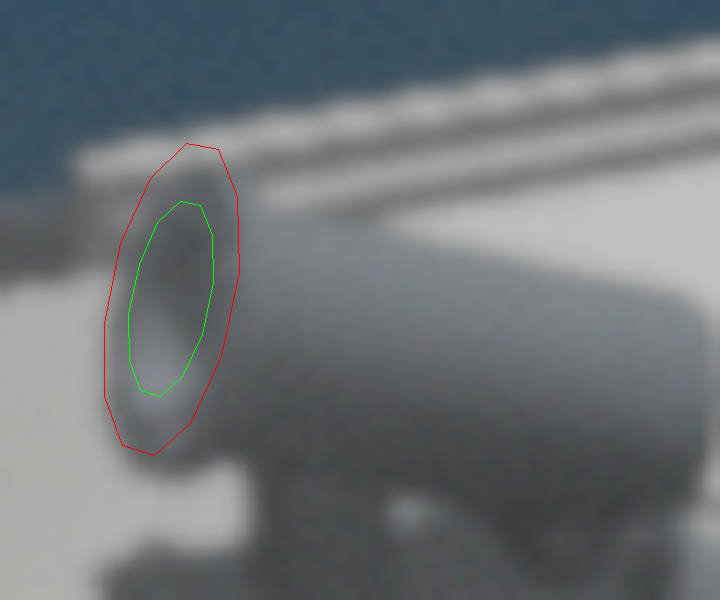

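```bash
python3 - <<'E'
from plan import *
for dep in (-.02,-.005,.005,.02,.04): print(dep,delta(target(dep-.062)))
E
```

```text
-0.02 (array([ 1.01, -0.04, -4.22]), array([ 0.0315, -0.0006, -0.0039]))
-0.005 (array([ 2.41, -0.17, -4.73]), array([ 0.0315, -0.0006, -0.0039]))
0.005 (array([ 3.35, -0.25, -5.07]), array([ 0.0315, -0.0006, -0.0039]))
0.02 (array([ 4.75, -0.38, -5.59]), array([ 0.0315, -0.0006, -0.0039]))
0.04 (array([ 6.62, -0.56, -6.27]), array([ 0.0315, -0.0006, -0.0039]))
```

```bash
python3 -m pendant '[[[0.3,0,-2],[0.03,0,-0.004]],[[1,0,-4.2],[0.03,0,-0.004]],[[1,0,-4.2],[0.03,0,-0.004]],[[1,0,-4.2],[0.03,0,-0.004]],[[1,0,-4.2],[0.03,0,-0.004]],[[1,0,-4.2],[0.03,0,-0.004]]]' 0 50
python3 - <<'E'
from plan import *
import pickle
for n in ['wrist','side']:
    c=cam(n);cv2.imwrite(f'pics/{n}4.png',bot.get_image(n)[:,:,::-1])
    if n=='wrist': pickle.dump(c,open('w4.pkl','wb'))
crop('pics/side4.png',200,180,320,250,6.6,'pics/side4z.png')
for dep in (-.02,.005,.02,.04): print(dep,delta(target(dep-.062)))
E
```

```text
time: 6.57
eef_pos: [0.3915, 0.3218, 0.0867]
tcp_rot: [[-0.936, 0.093, -0.34], [0.087, 0.996, 0.031], [0.341, -0.001, -0.94]]
force: [0.5, -0.1, -0.2]
finger_gap: 0.0273
-0.02 (array([-0.01, -0.06, -0.11]), array([ 0.0011,  0.0006, -0.0001]))
0.005 (array([ 2.33, -0.28, -0.96]), array([ 0.0011,  0.0006, -0.0001]))
0.02 (array([ 3.73, -0.41, -1.48]), array([ 0.0011,  0.0006, -0.0001]))
0.04 (array([ 5.6 , -0.58, -2.16]), array([ 0.0011,  0.0006, -0.0001]))
```

View pics/side4z.png

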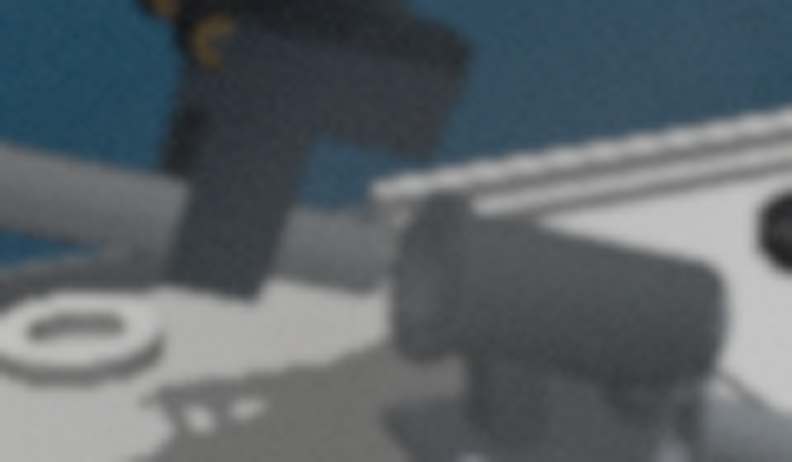

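View pics/wrist4.png

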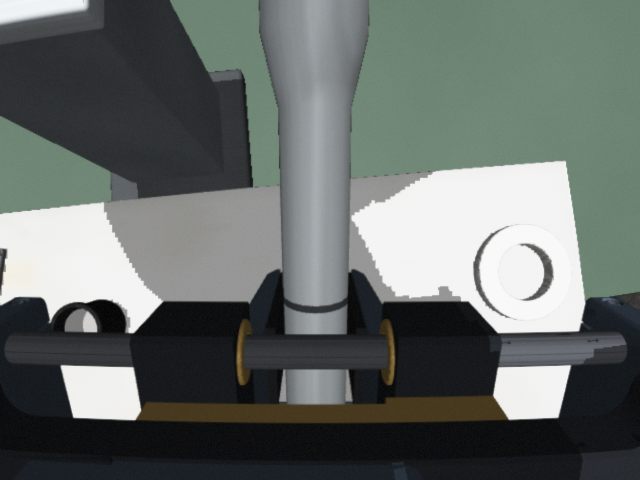

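```bash
python3 - <<'E'
from plan import *
s=bot.get_state();R=np.array(s['tcp_rot']);p=np.array(s['eef_pos']);g=p-.0188*R[:,2];dd=-R[:,0]
im=cv2.resize(cv2.imread('pics/side4.png')[200:245,230:295],None,fx=12,fy=12,interpolation=cv2.INTER_CUBIC)
f=lambda P:((proj('side',P)-[230,200]+0.5)*12).astype(np.int32)
th=np.linspace(0,2*np.pi,25)
for r in (.032,.02): cv2.polylines(im,[f([M+r*(np.cos(t)*Rb[:,1]+np.sin(t)*Rb[:,2]) for t in th])],True,(0,0,255),1)
cv2.polylines(im,[f([g+dd*.062+.0125*(np.cos(t)*R[:,1]+np.sin(t)*R[:,2]) for t in th])],True,(0,255,0),1)
cv2.polylines(im,[f([g+dd*.06+.014*(np.cos(t)*R[:,1]+np.sin(t)*R[:,2]) for t in th])],True,(0,255,255),1)
cv2.imwrite('pics/s4o.png',cv2.convertScaleAbs(im,alpha=1.4))
E
```

View pics/s4o.png

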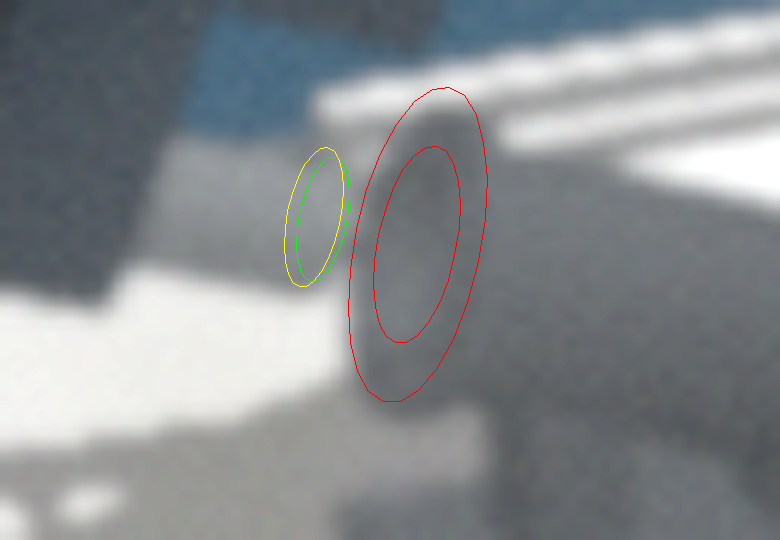

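```bash
python3 - <<'E'
from plan import *
im=cv2.imread('pics/side3.png').astype(float)
g3=cv2.imread('pics/side3.png',0).astype(int)
r3=cv2.imread('pics/side3.png')[:,:,2].astype(int)
print('red ch side3 cols 240..256 rows 190..215')
for c in (222,212,242,246,250): print(c,r3[178:216,c].tolist())
print('row203',r3[203,236:262].tolist())
r4=cv2.imread('pics/side4.png')[:,:,2].astype(int)
for c in (244,248,252): print('s4',c,r4[205:230,c].tolist())
r0=cv2.imread('pics/side0.png')[:,:,2].astype(int)
for c in (262,264,266): print('s0',c,r0[200:245,c].tolist())
print('s0 row',r0[222,252:275].tolist())
E
```

```text
red ch side3 cols 240..256 rows 190..215
222 [33, 32, 27, 23, 21, 23, 19, 21, 24, 29, 26, 30, 49, 66, 72, 69, 66, 56, 51, 47, 46, 44, 44, 41, 45, 42, 45, 45, 44, 42, 45, 45, 46, 49, 47, 48, 48, 55]
212 [34, 34, 38, 34, 35, 38, 33, 35, 38, 40, 65, 91, 105, 109, 108, 106, 103, 98, 94, 92, 89, 86, 79, 63, 49, 41, 44, 38, 41, 38, 41, 39, 42, 42, 45, 45, 43, 44]
242 [41, 45, 38, 40, 34, 38, 44, 40, 43, 44, 43, 46, 45, 45, 44, 49, 55, 72, 93, 104, 106, 104, 104, 101, 96, 92, 93, 90, 86, 75, 66, 57, 57, 56, 66, 79, 85, 83]
246 [42, 44, 46, 42, 42, 41, 44, 44, 44, 44, 42, 45, 50, 46, 48, 49, 48, 56, 74, 99, 105, 105, 106, 102, 99, 97, 93, 93, 90, 85, 75, 61, 57, 64, 76, 90, 87, 81]
250 [41, 45, 44, 44, 45, 46, 45, 42, 45, 45, 48, 49, 48, 50, 50, 51, 51, 51, 60, 78, 98, 106, 106, 105, 102, 100, 96, 95, 92, 88, 81, 69, 65, 73, 88, 86, 81, 81]
row203 [78, 85, 89, 94, 93, 93, 92, 96, 95, 96, 97, 97, 96, 97, 100, 102, 100, 92, 75, 57, 55, 55, 54, 53, 53, 56]
s4 244 [56, 58, 55, 55, 58, 62, 80, 93, 100, 101, 101, 103, 100, 98, 95, 95, 97, 120, 152, 168, 172, 172, 172, 171, 172]
s4 248 [54, 56, 55,
[... 268 characters left out ...]
, 137, 114, 110, 108, 102, 93, 89, 88, 89, 90, 92, 100, 107, 112, 119, 123, 128, 131, 130, 125, 112, 99, 95, 95, 101, 130, 160, 174, 176, 172, 158, 128, 105, 89, 84, 83]
s0 264 [58, 58, 54, 59, 62, 82, 125, 158, 152, 123, 105, 100, 96, 83, 82, 81, 81, 82, 83, 85, 87, 94, 100, 109, 117, 123, 129, 125, 117, 106, 105, 103, 98, 91, 114, 150, 169, 176, 173, 162, 133, 101, 87, 84, 83]
s0 266 [59, 61, 60, 62, 71, 105, 146, 157, 136, 105, 93, 93, 89, 87, 80, 78, 83, 81, 83, 82, 86, 84, 85, 91, 98, 103, 104, 102, 94, 93, 89, 86, 81, 91, 127, 159, 172, 176, 175, 168, 143, 107, 87, 82, 81]
s0 row [172, 173, 173, 173, 172, 166, 151, 122, 108, 111, 112, 110, 100, 92, 85, 89, 91, 96, 98, 100, 98, 100, 99]
```

```bash
python3 -m pendant '[[[0.7,-0.1,-0.4],[0,0,0]],[[1.4,-0.2,-0.65],[0,0,0]],[[2.1,-0.25,-0.9],[0,0,0]],[[2.8,-0.32,-1.15],[0,0,0]],[[2.8,-0.32,-1.15],[0,0,0]],[[2.8,-0.32,-1.15],[0,0,0]]]' 0 50
python3 - <<'E'
from plan import *
s=bot.get_state();print(s['force'].round(1),s['ft_torque'].round(2))
for dep in (.01,.02,.03,.04): print(dep,delta(target(dep-.062)))
E
```

```text
time: 7.17
eef_pos: [0.4199, 0.3185, 0.0746]
tcp_rot: [[-0.936, 0.093, -0.34], [0.088, 0.996, 0.031], [0.342, -0.001, -0.94]]
force: [0.3, 0.2, -1.0]
finger_gap: 0.0271
[ 0.3  0.2 -1. ] [-0.07 -0.3  -0.02]
0.01 (array([-0.04,  0.01,  0.05]), array([0.0012, 0.0002, 0.0005]))
0.02 (array([ 0.89, -0.07, -0.29]), array([0.0012, 0.0002, 0.0005]))
0.03 (array([ 1.83, -0.16, -0.63]), array([0.0012, 0.0002, 0.0005]))
0.04 (array([ 2.76, -0.25, -0.98]), array([0.0012, 0.0002, 0.0005]))
```

```bash
python3 -m pendant '[[[0.3,-0.02,-0.09],[0,0,0]],[[0.6,-0.05,-0.19],[0,0,0]],[[0.9,-0.07,-0.29],[0,0,0]],[[0.9,-0.07,-0.29],[0,0,0]],[[0.9,-0.07,-0.29],[0,0,0]]]' 0 50; python3 -m pendant '[[[0.3,-0.03,-0.1],[0,0,0]],[[0.6,-0.06,-0.21],[0,0,0]],[[0.9,-0.08,-0.33],[0,0,0]],[[0.9,-0.08,-0.33],[0,0,0]]]' 0 50
```

```text
time: 7.58
eef_pos: [0.4289, 0.3178, 0.0717]
tcp_rot: [[-0.936, 0.093, -0.34], [0.088, 0.996, 0.031], [0.342, -0.001, -0.94]]
force: [0.0, 0.8, -0.6]
finger_gap: 0.0269
time: 7.92
eef_pos: [0.4386, 0.3169, 0.0681]
tcp_rot: [[-0.936, 0.093, -0.34], [0.088, 0.996, 0.031], [0.342, -0.001, -0.94]]
force: [0.6, -0.5, -1.1]
finger_gap: 0.0271
```

```bash
python3 -m pendant '[[[0.3,-0.03,-0.1],[0,0,0]],[[0.6,-0.06,-0.21],[0,0,0]],[[0.9,-0.08,-0.33],[0,0,0]],[[1.1,-0.1,-0.4],[0,0,0]],[[1.1,-0.1,-0.4],[0,0,0]],[[1.1,-0.1,-0.4],[0,0,0]]]' 0 50
python3 - <<'E'
from plan import *
import pickle
s=bot.get_state();print(s['eef_pos'],s['force'].round(1),s['ft_torque'].round(2))
for n in ['wrist','side']:
    c=cam(n);cv2.imwrite(f'pics/{n}5.png',bot.get_image(n)[:,:,::-1])
    if n=='wrist': pickle.dump(c,open('w5.pkl','wb'))
crop('pics/side5.png',200,180,320,250,6.6,'pics/side5z.png')
print(delta(target(.042-.062)))
E
```

```text
time: 8.42
eef_pos: [0.4496, 0.3159, 0.064]
tcp_rot: [[-0.936, 0.093, -0.34], [0.088, 0.996, 0.031], [0.342, -0.001, -0.94]]
force: [-0.0, -0.8, -0.4]
finger_gap: 0.0271
[0.4495918  0.31588763 0.064028  ] [-0.  -0.8 -0.4] [-0.08 -0.29 -0.  ]
(array([-0.01, -0.01,  0.01]), array([0.0012, 0.0003, 0.0008]))
```

View pics/side5z.png

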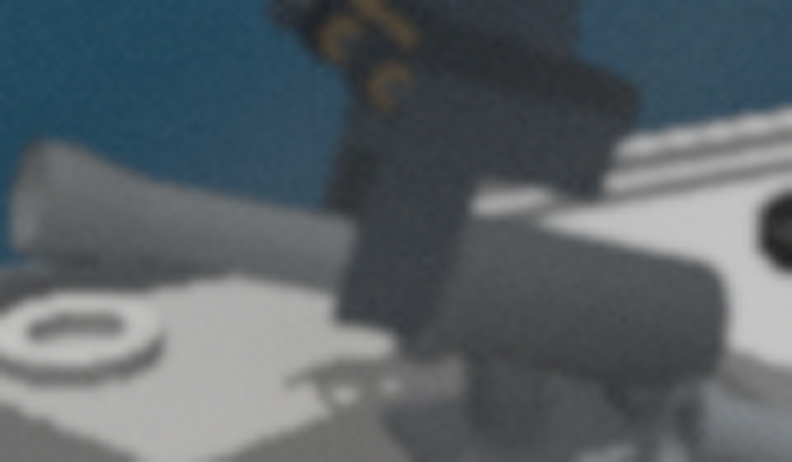

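View pics/wrist5.png

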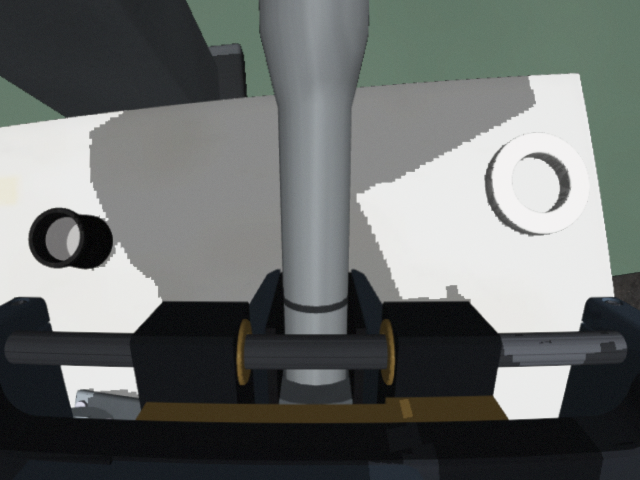

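```bash
python3 -m pendant '[[[0,0,0],[0,0,0]],[[0,0,0],[0,0,0]],[[0,0,0],[0,0,0]],[[0,0,0],[0,0,0]],[[0,0,0],[0,0,0]],[[0,0,0],[0,0,0]],[[0,0,0],[0,0,0]],[[0,0,0],[0,0,0]]]' 70
python3 - <<'E'
from plan import *
print(delta(target(.042-.062-.041)))
E
```

```text
time: 9.18
eef_pos: [0.4495, 0.3159, 0.0642]
tcp_rot: [[-0.936, 0.093, -0.34], [0.088, 0.996, 0.031], [0.342, -0.001, -0.94]]
force: [-0.1, 0.2, -1.0]
finger_gap: 0.0638
(array([-3.84,  0.34,  1.4 ]), array([0.0012, 0.0003, 0.0007]))
```

```bash
python3 -m pendant '[[[-1,0.09,0.36],[0,0,0]],[[-2,0.18,0.72],[0,0,0]],[[-3,0.27,1.08],[0,0,0]],[[-3.84,0.34,1.4],[0,0,0]],[[-3.84,0.34,1.4],[0,0,0]],[[-3.84,0.34,1.4],[0,0,0]]]' 70
python3 - <<'E'
from plan import *
import pickle
s=bot.get_state();print(s['time'],s['eef_pos'],s['force'].round(1))
for n in ['wrist','side']:
    c=cam(n);cv2.imwrite(f'pics/{n}6.png',bot.get_image(n)[:,:,::-1])
    if n=='wrist': pickle.dump(c,open('w6.pkl','wb'))
crop('pics/side6.png',190,180,310,250,6.6,'pics/side6z.png')
E
```

```text
time: 9.68
eef_pos: [0.4106, 0.3195, 0.0786]
tcp_rot: [[-0.936, 0.092, -0.34], [0.087, 0.996, 0.031], [0.341, -0.001, -0.94]]
force: [-0.2, -0.5, 0.3]
finger_gap: 0.0637
9.6833 [0.41063075 0.31951526 0.07860605] [-0.2 -0.5  0.3]
```

View pics/side6z.png

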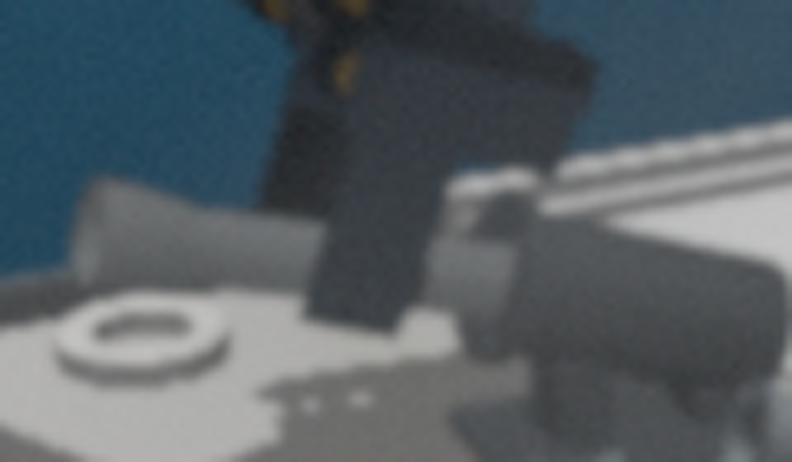

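View pics/wrist6.png

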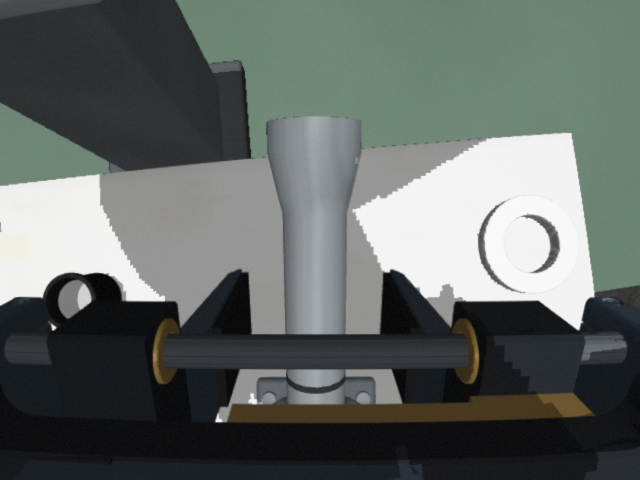

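```bash
cat > pitch.py <<'E'
from plan import *
def edge(col,rising,thr):
    for i in range(len(col)-1):
        a,b=col[i],col[i+1]
        if (a-thr)*(b-thr)<=0 and a!=b and ((b>a)==rising): return i+(thr-a)/(b-a)
def top_edges(f,cols,r0,r1):
    im=cv2.GaussianBlur(cv2.imread(f)[:,:,2],(3,3),0).astype(float)
    return [(c,im[r0:r1,c].astype(int).tolist()) for c in cols]
E
python3 - <<'E'
from pitch import *
for f,cols,r0,r1 in (('pics/side5.png',(226,234,242,248),200,232),('pics/side6.png',(220,226,232,236,258,262,266),205,235)):
    for c,v in top_edges(f,cols,r0,r1): print(f[-5],c,v)
E
```

```text
5 226 [43, 42, 44, 45, 46, 47, 53, 68, 88, 102, 107, 107, 105, 102, 99, 96, 94, 91, 88, 83, 79, 81, 97, 126, 155, 170, 175, 176, 175, 173, 171, 170]
5 234 [47, 47, 47, 48, 49, 50, 50, 52, 61, 77, 95, 105, 108, 107, 105, 102, 99, 97, 95, 93, 96, 112, 138, 160, 171, 173, 174, 174, 174, 174, 175, 175]
5 242 [51, 51, 51, 52, 53, 53, 54, 55, 55, 58, 69, 86, 102, 108, 108, 107, 105, 101, 98, 96, 95, 99, 114, 139, 160, 170, 173, 173, 172, 171, 172, 172]
5 248 [52, 52, 53, 53, 54, 55, 54, 54, 55, 55, 57, 67, 84, 99, 107, 109, 108, 106, 103, 99, 97, 96, 99, 111, 134, 155, 165, 167, 167, 169, 170, 171]
6 220 [42, 43, 44, 45, 48, 59, 78, 96, 105, 106, 105, 102, 99, 96, 94, 92, 89, 88, 99, 129, 163, 182, 187, 186, 184, 182, 179, 165, 141, 118]
6 226 [45, 45, 46, 47, 48, 54, 68, 87, 101, 108, 108, 106, 104, 100, 97, 95, 94, 98, 115, 141, 162, 172, 174, 174, 173, 172, 170, 170, 171, 172]
6 232 [41, 41, 41, 43, 45, 47, 55, 74, 94, 106, 108, 108, 106, 104, 100, 97, 95, 95, 103, 126, 152, 167, 173, 174, 174, 174, 174, 174, 175, 175]
6 236 [43, 43, 43, 44, 45, 47, 52, 64, 83, 100, 108, 108, 105, 101, 97, 91, 86, 83, 83, 87, 95, 100, 107, 126, 152, 167, 172, 173, 173, 173]
6 258 [62, 78, 101, 117, 117, 109, 103, 103, 105, 104, 105, 108, 110, 110, 109, 107, 105, 101, 98, 96, 96, 101, 114, 128, 139, 146, 151, 146, 131, 117]
6 262 [81, 120, 152, 156, 135, 113, 102, 98, 92, 86, 85, 93, 103, 109, 110, 109, 106, 102, 99, 97, 94, 91, 86, 82, 79, 76, 76, 76, 79, 87]
6 266 [104, 138, 149, 130, 100, 80, 73, 72, 71, 71, 76, 85, 97, 104, 106, 105, 103, 98, 93, 89, 85, 81, 77, 75, 74, 73, 72, 72, 75, 85]
```

```bash
python3 - <<'E'
from pitch import *
def axis_img(P0,pit,yaw=yaw):
    dd=Ro.from_euler('ZY',[yaw,pit]).as_matrix()[:,0]
    q=proj('side',[P0,P0-dd*.03]);return q[0],(q[0]-q[1])[1]/(q[0]-q[1])[0]
P0=M-d*.061
for a in (12,14,15,16,17,18,20): print(a,axis_img(P0-np.array([0,0,.003]),np.radians(a)),axis_img(P0-np.array([0,0,.003]),np.radians(a),yaw+.03)[1])
# observed axis in side6, at col 230 centre row 217.97 ; in side5 centre at 240 = (210.1+222.4)/2
print(proj('side',[M-d*t for t in (.03,.05,.07,.09)]))
E
```

```text
12 (array([240.27461227, 216.19217122]), np.float64(0.062355845936441195)) 0.05249146171589576
14 (array([240.27461227, 216.19217122]), np.float64(0.09670675156082599)) 0.08716271600713346
15 (array([240.27461227, 216.19217122]), np.float64(0.11404862674583265)) 0.10466584943868644
16 (array([240.27461227, 216.19217122]), np.float64(0.13151711948700584)) 0.12229646018498054
17 (array([240.27461227, 216.19217122]), np.float64(0.14912438430531305)) 0.14006680821914086
18 (array([240.27461227, 216.19217122]), np.float64(0.16688294010799443)) 0.15798952030799984
20 (array([240.27461227, 216.19217122]), np.float64(0.20290605069539103)) 0.19434460793502503
[[252.56316252 217.5132327 ]
 [244.63100484 215.89296165]
 [236.54526864 214.24111307]
 [228.30095455 212.55665408]]
```

```bash
python3 - <<'E'
from plan import *
R15=Ro.from_euler('ZY',[yaw,np.radians(15.2)]).as_matrix()@np.diag([-1,1,-1.])
G=M-d*.061-Rb[:,2]*.007
print(delta(G+.0188*R15[:,2],R15))
E
```

```text
(array([-0.12,  0.  , -0.71]), array([-0.0068, -0.0826,  0.0007]))
```

```bash
python3 -m pendant '[[[0,0,-0.35],[-0.003,-0.04,0]],[[-0.1,0,-0.7],[-0.007,-0.083,0]],[[-0.1,0,-0.7],[-0.007,-0.083,0]],[[-0.1,0,-0.7],[-0.007,-0.083,0]]]' 70
python3 -m pendant '[[[0,0,0],[0,0,0]],[[0,0,0],[0,0,0]],[[0,0,0],[0,0,0]],[[0,0,0],[0,0,0]],[[0,0,0],[0,0,0]],[[0,0,0],[0,0,0]],[[0,0,0],[0,0,0]],[[0,0,0],[0,0,0]],[[0,0,0],[0,0,0]],[[0,0,0],[0,0,0]]]' 0 50
python3 - <<'E'
from plan import *
import pickle
s=bot.get_state();print(s['time'],s['force'].round(1),s['finger_gap'])
for n in ['wrist','side']:
    c=cam(n);cv2.imwrite(f'pics/{n}7.png',bot.get_image(n)[:,:,::-1])
    if n=='wrist': pickle.dump(c,open('w7.pkl','wb'))
crop('pics/side7.png',190,180,310,250,6.6,'pics/side7z.png')
crop('pics/wrist7.png',230,290,400,420,4.6,'pics/w7z.png')
print(delta(target(-.061)),delta(target(-.041)))
E
```

```text
time: 10.12
eef_pos: [0.4102, 0.3195, 0.0713]
tcp_rot: [[-0.961, 0.093, -0.262], [0.089, 0.996, 0.024], [0.263, -0.0, -0.965]]
force: [-1.1, -0.6, -0.3]
finger_gap: 0.0638
time: 10.95
eef_pos: [0.4103, 0.3195, 0.0713]
tcp_rot: [[-0.961, 0.093, -0.262], [0.089, 0.996, 0.024], [0.263, -0.0, -0.965]]
force: [1.2, 1.0, -0.3]
finger_gap: 0.0269
10.95 [ 1.2  1.  -0.3] 0.026926172527551678
(array([ 0.07, -0.01,  0.69]), array([0.0078, 0.0829, 0.0003])) (array([ 1.94, -0.19,  0.  ]), array([0.0078, 0.0829, 0.0003]))
```

View pics/side7z.png

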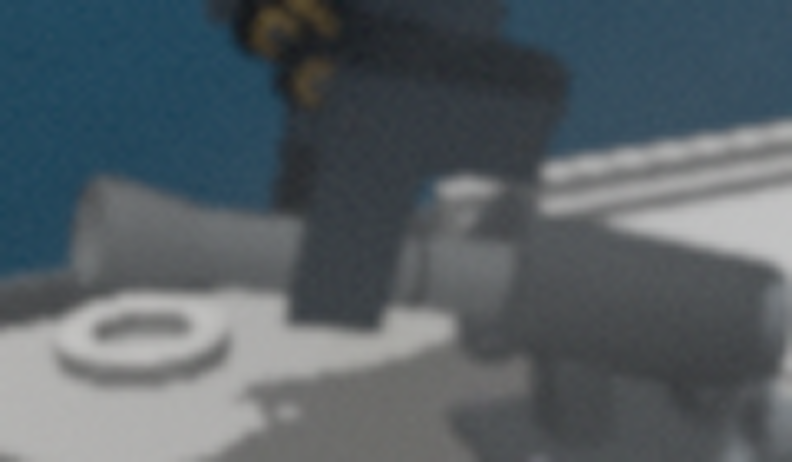

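View pics/w7z.png

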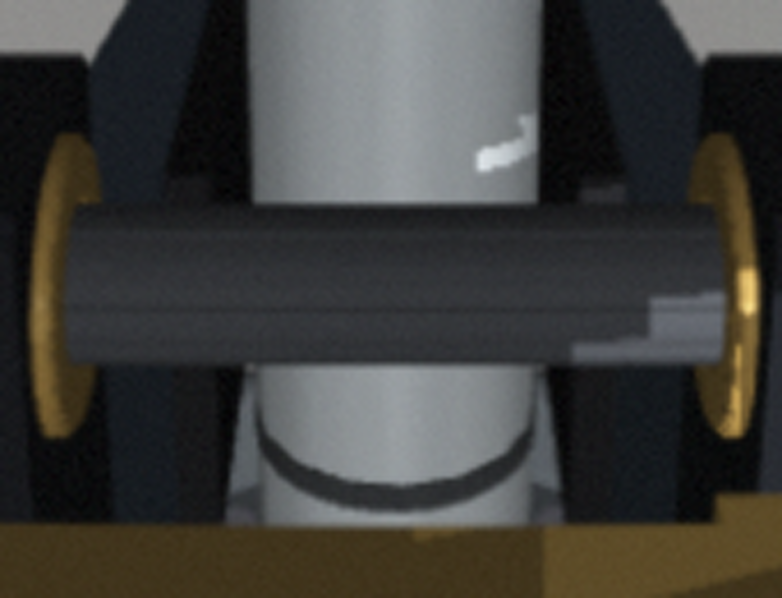

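```bash
python3 - <<'E'
from plan import *
import pickle
s=bot.get_state();R=np.array(s['tcp_rot']);p=np.array(s['eef_pos'])
c=pickle.load(open('w7.pkl','rb'))
o,v=ray('wrist',(316.5,398.0),c);oo,vv=R.T@(o-p),R.T@v
k=(-.0188-.014-oo[2])/vv[2];print('mark in tool',oo+k*vv)
E
python3 -m pendant '[[[0,0,0.35],[0.004,0.04,0]],[[0.07,0,0.7],[0.008,0.083,0]],[[0.07,0,0.7],[0.008,0.083,0]],[[0.07,0,0.7],[0.008,0.083,0]]]' 0 50
python3 - <<'E'
from plan import *
s=bot.get_state();print(s['force'].round(1),s['ft_torque'].round(2))
for t in (-.061,-.051,-.041,-.026): print(t,delta(target(t)))
cv2.imwrite('pics/side8.png',bot.get_image('side')[:,:,::-1])
im=cv2.imread('pics/side8.png')[:,:,2]
im=cv2.GaussianBlur(im,(3,3),0)
for c in (216,222,228,234): print(c,im[200:230,c].tolist())
crop('pics/side8.png',190,180,310,250,6.6,'pics/side8z.png')
E
```

```text
mark in tool [-0.03000403 -0.00045464 -0.0328    ]
time: 11.38
eef_pos: [0.4113, 0.3193, 0.0779]
tcp_rot: [[-0.936, 0.093, -0.34], [0.088, 0.996, 0.032], [0.341, -0.0, -0.94]]
force: [-0.4, 0.3, -0.9]
finger_gap: 0.0273
[-0.4  0.3 -0.9] [-0.03 -0.24 -0.05]
-0.061 (array([-0.03,  0.01,  0.03]), array([0.0002, 0.0007, 0.0009]))
-0.051 (array([ 0.91, -0.08, -0.32]), array([0.0002, 0.0007, 0.0009]))
-0.041 (array([ 1.85, -0.17, -0.66]), array([0.0002, 0.0007, 0.0009]))
-0.026 (array([ 3.25, -0.3 , -1.17]), array([0.0002, 0.0007, 0.0009]))
216 [39, 40, 45, 56, 74, 91, 100, 103, 103, 102, 100, 98, 96, 94, 92, 90, 87, 83, 77, 73, 74, 76, 80, 97, 132, 164, 169, 151, 130, 127]
222 [41, 42, 42, 43, 45, 51, 65, 84, 99, 104, 105, 104, 101, 98, 95, 93, 91, 88, 83, 78, 76, 78, 84, 104, 135, 163, 179, 185, 186, 183]
228 [45, 46, 46, 45, 45, 45, 50, 61, 78, 96, 105, 107, 105, 103, 100, 97, 95, 93, 90, 86, 84, 89, 108, 137, 161, 171, 174, 174, 175, 174]
234 [46, 46, 45, 46, 47, 48, 48, 50, 57, 75, 93, 104, 107, 105, 102, 98, 94, 90, 86, 82, 78, 78, 85, 93, 101, 119, 144, 164, 172, 174]
```

View pics/side8z.png

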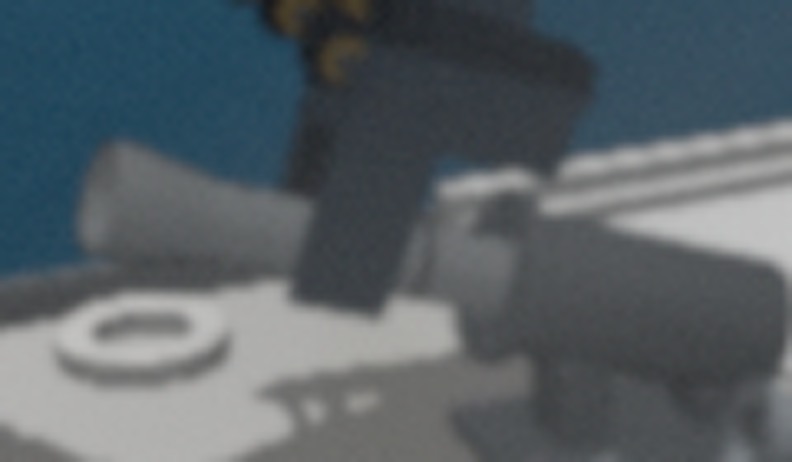

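```bash
python3 -m pendant '[[[0.3,-0.03,-0.1],[0,0,0]],[[0.6,-0.05,-0.2],[0,0,0]],[[0.92,-0.08,-0.32],[0,0,0]],[[0.92,-0.08,-0.32],[0,0,0]],[[0.92,-0.08,-0.32],[0,0,0]]]' 0 50; python3 - <<'E'
from plan import *
s=bot.get_state();print(s['force'].round(1),s['ft_torque'].round(2))
for t in (-.051,-.041,-.036): print(t,delta(target(t)))
E
```

```text
time: 11.85
eef_pos: [0.4201, 0.3185, 0.0746]
tcp_rot: [[-0.936, 0.093, -0.34], [0.088, 0.996, 0.031], [0.341, -0.0, -0.94]]
force: [-0.2, 0.4, -0.1]
finger_gap: 0.0273
[-0.2  0.4 -0.1] [-0.06 -0.26  0.  ]
-0.051 (array([0.02, 0.  , 0.01]), array([0.0004, 0.0008, 0.0007]))
-0.041 (array([ 0.96, -0.09, -0.33]), array([0.0004, 0.0008, 0.0007]))
-0.036 (array([ 1.43, -0.13, -0.5 ]), array([0.0004, 0.0008, 0.0007]))
```

```bash
python3 -m pendant '[[[0.3,-0.03,-0.1],[0,0,0]],[[0.6,-0.05,-0.2],[0,0,0]],[[0.95,-0.09,-0.33],[0,0,0]],[[1.4,-0.13,-0.49],[0,0,0]],[[1.4,-0.13,-0.49],[0,0,0]],[[1.4,-0.13,-0.49],[0,0,0]]]' 0 50; python3 - <<'E'
from plan import *
import pickle
s=bot.get_state();print(s['force'].round(1),s['ft_torque'].round(2))
for t in (-.036,-.030): print(t,delta(target(t)))
for n in ['wrist','side']:
    c=cam(n);cv2.imwrite(f'pics/{n}9.png',bot.get_image(n)[:,:,::-1])
    if n=='wrist': pickle.dump(c,open('w9.pkl','wb'))
crop('pics/side9.png',220,195,300,245,9,'pics/side9z.png')
crop('pics/wrist9.png',230,290,400,420,4.6,'pics/w9z.png')
E
```

```text
time: 12.35
eef_pos: [0.4344, 0.3171, 0.0696]
tcp_rot: [[-0.936, 0.093, -0.34], [0.088, 0.996, 0.032], [0.341, -0.0, -0.94]]
force: [-0.5, -0.2, -1.8]
finger_gap: 0.0274
[-0.5 -0.2 -1.8] [-0.04 -0.27  0.02]
-0.036 (array([0.  , 0.01, 0.01]), array([0.0004, 0.0007, 0.001 ]))
-0.03 (array([ 0.56, -0.04, -0.2 ]), array([0.0004, 0.0007, 0.001 ]))
```

View pics/side9z.png

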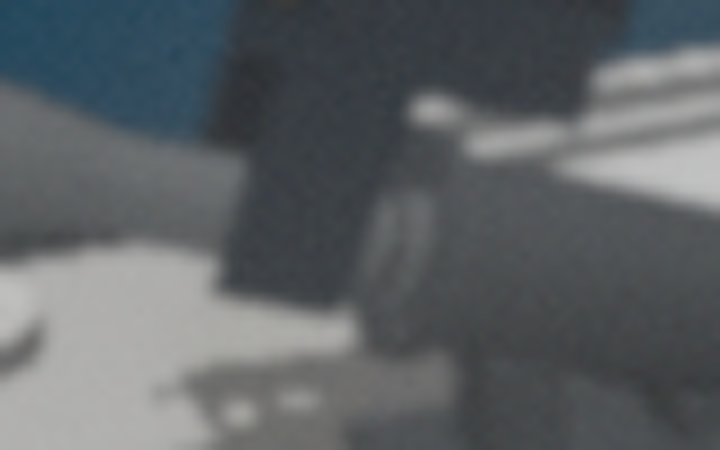

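View pics/w9z.png

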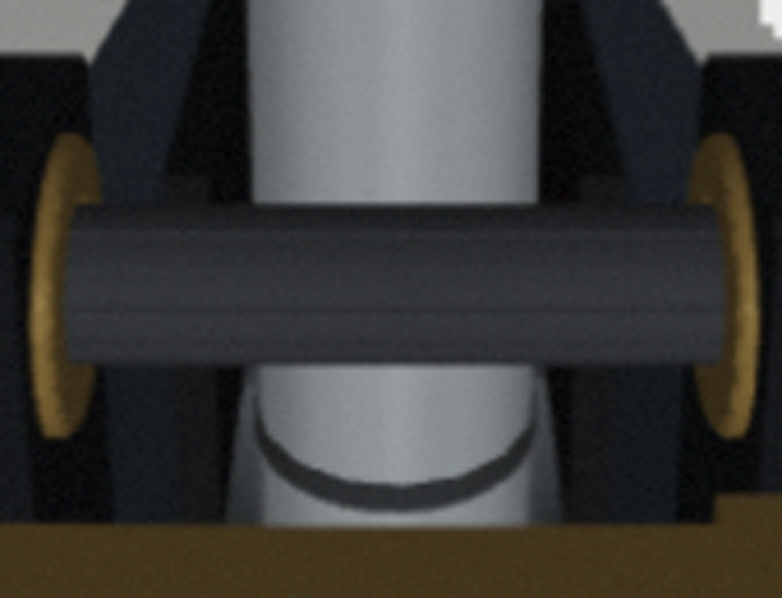

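```bash
python3 -m pendant '[[[0.25,-0.02,-0.09],[0,0,0]],[[0.48,-0.04,-0.17],[0,0,0]],[[0.48,-0.04,-0.17],[0,0,0]],[[0.48,-0.04,-0.17],[0,0,0]]]' 0 50; 
python3 -m pendant '[[[0,0,0],[0,0,0]],[[0,0,0],[0,0,0]],[[0,0,0],[0,0,0]],[[0,0,0],[0,0,0]],[[0,0,0],[0,0,0]],[[0,0,0],[0,0,0]],[[0,0,0],[0,0,0]],[[0,0,0],[0,0,0]]]' 75
python3 - <<'E'
from plan import *
print(Rb[:,2],d)
cv2.imwrite('pics/side10.png',bot.get_image('side')[:,:,::-1])
crop('pics/side10.png',220,195,300,245,9,'pics/side10z.png')
E
```

```text
time: 12.78
eef_pos: [0.439, 0.3167, 0.068]
tcp_rot: [[-0.936, 0.093, -0.34], [0.088, 0.996, 0.031], [0.341, -0.0, -0.94]]
force: [0.4, -0.5, -0.7]
finger_gap: 0.027
time: 13.45
eef_pos: [0.4389, 0.3167, 0.068]
tcp_rot: [[-0.936, 0.093, -0.34], [0.088, 0.996, 0.031], [0.341, -0.0, -0.94]]
force: [0.1, -0.0, 1.1]
finger_gap: 0.0682
[ 0.3405579  -0.0315926   0.93969262] [ 0.93567515 -0.08679996 -0.34202014]
```

View pics/side10z.png

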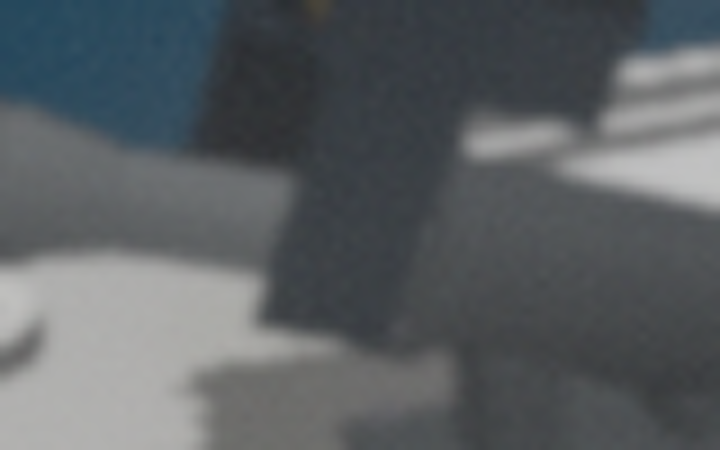

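```bash
python3 -m pendant '[[[0.7,-0.06,1.9],[0,0,0]],[[1.7,-0.16,4.7],[0,0,0]],[[3,-0.3,8.2],[0,0,0]],[[4.2,-0.4,11.5],[0,0,0]],[[5,-0.4,13.5],[0,-0.1,0]],[[6.5,-0.4,14.5],[0,-0.2,0]],[[8,-0.4,14.5],[0,-0.3,0]],[[8.8,-0.4,14.5],[0,-0.34,0]],[[8.8,-0.4,14.5],[0,-0.34,0]],[[8.8,-0.4,14.5],[0,-0.34,0]],[[8.8,-0.4,14.5],[0,-0.34,0]]]'
python3 - <<'E'
from plan import *
import pickle
for n in ['wrist','side']:
    c=cam(n);cv2.imwrite(f'pics/{n}11.png',bot.get_image(n)[:,:,::-1])
    if n=='wrist': pickle.dump(c,open('w11.pkl','wb'))
crop('pics/side11.png',200,190,300,250,8,'pics/side11z.png')
crop('pics/wrist11.png',240,0,400,300,2,'pics/w11z.png')
E
```

```text
time: 14.42
eef_pos: [0.5266, 0.3127, 0.2126]
tcp_rot: [[-0.996, 0.088, -0.009], [0.088, 0.996, 0.031], [0.012, 0.03, -0.999]]
force: [0.0, 0.1, -0.5]
finger_gap: 0.0686
```

View pics/wrist11.png

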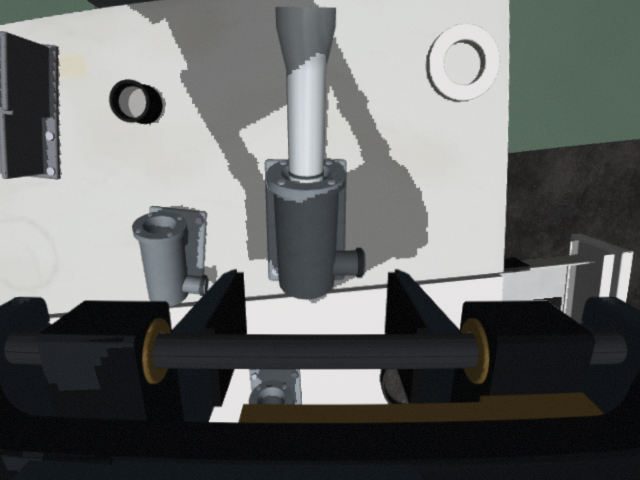

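View pics/side11z.png

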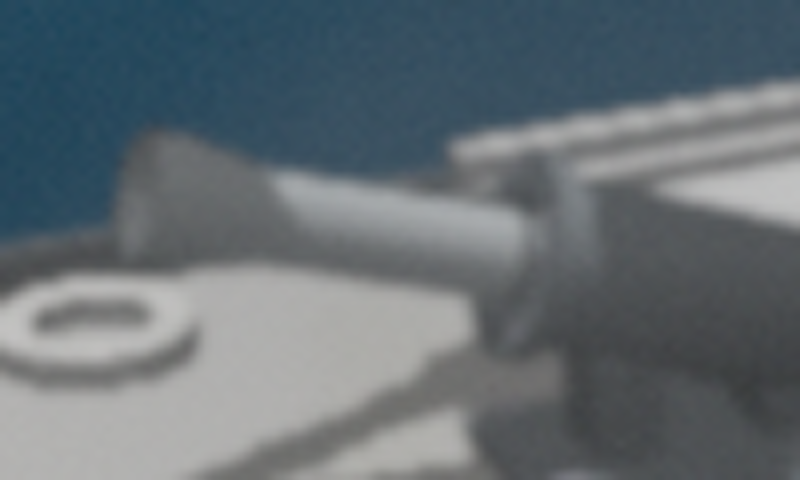

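```bash
python3 - <<'E'
from plan import *
crop('pics/wrist11.png',255,145,355,220,8,'pics/w11z.png')
im=cv2.imread('pics/wrist11.png',0)
for c in (300,305,306,310): print(c,im[165:196,c].tolist())
E
```

```text
300 [213, 214, 213, 214, 212, 214, 212, 212, 211, 208, 180, 104, 74, 81, 149, 200, 203, 173, 100, 73, 72, 71, 70, 72, 84, 115, 132, 138, 135, 139, 138]
305 [222, 223, 221, 220, 220, 222, 222, 220, 221, 218, 196, 134, 77, 79, 120, 186, 215, 184, 107, 72, 68, 72, 71, 70, 75, 107, 137, 137, 138, 137, 139]
306 [223, 225, 223, 224, 223, 222, 223, 221, 223, 221, 206, 154, 86, 77, 117, 185, 216, 185, 106, 75, 71, 70, 69, 67, 73, 107, 137, 140, 140, 141, 142]
310 [208, 209, 209, 210, 209, 208, 208, 207, 208, 205, 183, 118, 77, 80, 131, 192, 202, 168, 93, 70, 68, 70, 70, 71, 86, 117, 137, 140, 142, 140, 139]
```

View pics/w11z.png

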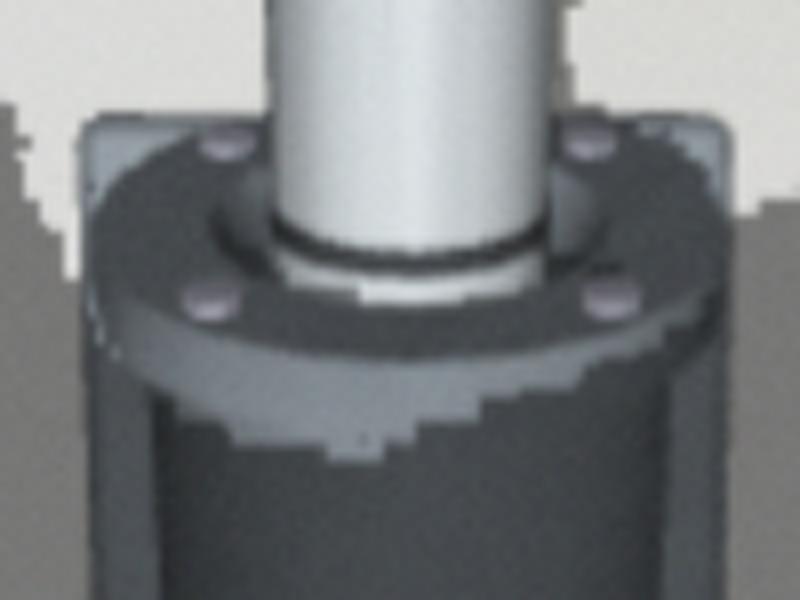

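```bash
python3 - <<'E'
from plan import *
import pickle
c=pickle.load(open('w11.pkl','rb'))
f=lambda P:proj('wrist',[P],c)[0].round(2)
print('inner rim top',f(M+Rb[:,2]*.020),'outer rim top',f(M+Rb[:,2]*.032),'outer bottom',f(M-Rb[:,2]*.032))
for x in (-.006,-.004,-.002,0,.002): print(x,f(M+d*x+Rb[:,2]*.014),f(M+d*x+Rb[:,2]*.013))
# tangent planes of tube -> axis dir
print('centre',f(M))
E
```

```text
inner rim top [306.63 183.83] outer rim top [306.78 191.06] outer bottom [306.08 157.5 ]
-0.006 [306.57 173.21] [306.55 172.66]
-0.004 [306.56 175.62] [306.55 175.07]
-0.002 [306.56 178.01] [306.55 177.46]
0 [306.55 180.39] [306.54 179.83]
0.002 [306.55 182.75] [306.54 182.18]
centre [306.39 172.81]
```

```bash
python3 - <<'E'
from plan import *
a=cv2.imread('pics/wrist11.png',0);b=cv2.cvtColor(bot.get_image('wrist'),cv2.COLOR_RGB2GRAY)
print(b[170:190,306].tolist(),abs(a.astype(int)-b).mean(),bot.get_state()['time'])
s0=cv2.imread('pics/side0.png',0).astype(int);s1=cv2.cvtColor(bot.get_image('side'),cv2.COLOR_RGB2GRAY).astype(int)
for n,(x,y) in dict(loupe=(261,272),ring=(212,232),driver=(410,298),hexkey=(435,340),marker=(355,403)).items():
    print(n,abs(s0-s1)[y-12:y+12,x-20:x+20].mean().round(1))
c=cam('wrist');print(bot.get_state()['force'].round(1))
E
```

```text
[223, 224, 222, 224, 221, 190, 110, 74, 87, 162, 217, 218, 182, 94, 71, 72, 69, 70, 70, 92] 2.099625651041667 14.5667
loupe 24.6
ring 2.8
driver 2.4
hexkey 2.7
marker 2.9
[-0.1 -0.7 -0.7]
```

```bash
python3 - <<'E'
from plan import *
import pickle
for k in ('1','11'):
    c=pickle.load(open(f'w{k}.pkl','rb'));im=cv2.imread(f'pics/{"w1" if k=="1" else "wrist11"}.png')
    g=im.max(2)[70:150,90:175];m=(g<45).astype(np.uint8)
    n,l,st,ce=cv2.connectedComponentsWithStats(m);i=1+st[1:,4].argmax()
    print(k,ce[i]+[90,70],st[i],onz('wrist',ce[i]+[90,70],.02,c))
cv2.imwrite('pics/s12.png',np.hstack([cv2.resize(cv2.imread(f'pics/{f}.png')[240:320,230:320],None,fx=4,fy=4) for f in ('side0','side11')]))
E
```

```text
1 [135.07618129 118.66827387] [  18   28   52   41 1037] [0.40059349 0.16718969 0.02      ]
11 [137.47270955 102.28849903] [  20   10   52   44 1026] [0.40043325 0.16682432 0.02      ]
```

View pics/s12.png

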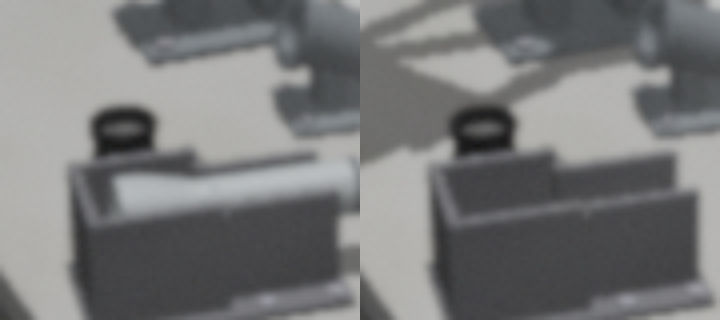

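The loupe hasn't moved; the difference came from the nozzle leaving the cradle. I'm handing in.

```bash
python3 -c "
from plant import bot
print(bot.hand_in(), bot.get_state()['time'])"
```

```text
the job is handed in; nothing more can be done
the job is handed in; nothing more can be done
```

The nozzle is in the largest port, released, and the job is handed in; the robot's clock stood at about 14.6 s of the 48 s limit just before. I lifted it out of the cradle and started it about 42 mm deep. I then let go, regripped it behind the dark line (it had drooped about 5°), straightened it to the bore and slid it the rest of the way. The wrist force stayed below about 2 N at every reading during the insertion.

**Depth:** The last wrist picture puts the dark line about 1 to 2 mm short of the mouth, give or take 1 mm. The arm's own position gives about 1 mm short. Both are inside the 4 mm limit.

**Alignment:** I worked this out rather than measuring it after letting go. About 73 mm of tube is in the bore with 2 mm of play, so it can lean no more than about 1.8°.

**At rest:** Two pictures 0.15 s apart showed the dark line in the same place, with the gripper well clear of the nozzle.

**Other things on the bench:** None of the five bystanders moved. My first image comparison flagged the magnifier. That came from the nozzle leaving the cradle beside it, and its measured position agrees to under 1 mm.

**Camera disagreements:** The side camera drew the port and the tube about 1.3 pixels lower than predicted. It was the same for both, so they still lined up. The port also looked about 0.8 mm nearer than I had first measured, and I allowed for that in the depth figure.

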